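# Charge the glaze mill jar and bolt its cover down crisscross

## Task

Get the glaze mill jar ready: push the sprung filler cap down, twist it free and lay it grip up in the middle of the blue tray, then drop every white grinding stone into the jar through the filler neck. After that tighten the cover's four wing screws in two rounds so the plate comes down flat: first all of them about half way, then all of them fully home, each round going from a screw to the one diagonally opposite. Leave the other studio things where they are.

Things in the scene. Friction and masses are not known exactly. Their poses are not given: they have to be found in the camera images.
- jar: Mill jar: square blue steel box 220 x 220 mm, 130 mm high, walls 10 mm, fixed (origin: centre of its underside; axes along its sides). A smooth white dome on its floor makes stones tumble aside. On it an aluminium cover plate 220 x 220 x 10 mm starts about 7 mm above the rim; each corner comes down 2.5 mm per rad of its screw.
- filler_mouth (a point): Centre of the rim of the round steel filler neck in the middle of the cover: opening 84 mm, 92 mm outside, rim 26 mm above the cover's top face; z is the cover's normal. Stones dropped through it fall into the jar. Two steel catches stand beside the neck, reaching 25 mm above its rim. With the cap locked, the cap's grip point is 29 mm above this point.
- cap_grip (a point): Centre of the filler cap's yellow bar grip: bar 80 mm long (own y), 16 mm thick (own x), 24 mm tall, on a red disc 110 mm across, 10 mm thick, whose top is 12 mm below this point. Two lugs stick out of the disc to 66 mm from the axis, in line with the bar; a plug 74 mm across reaches 14 mm below the disc. About 0.2 kg. The bar is along the line of the two catches when locked.
- catch_lip (a point): Under-edge of the orange lip of one of the two catches (63 mm from the cap's axis), which bars its lug. To free the cap: push it straight down 6 mm (stop at 7 mm; 8 N, best with fingertips on the disc while gripping the bar), keep it down, twist about 0.7 rad (40 degrees) anticlockwise seen from above; let go, a spring raises it 6 mm above where it was; lift it out.
- tray: Shallow blue tray 190 x 190 mm, walls 22 mm high, floor 5 mm thick, fixed, left or right of the jar; origin: centre of its underside. With the cap lying in it grip up, the cap's grip point is 41 mm above the table.
- stone1_mid (a point): A white porcelain grinding stone: upright cylinder 50 mm across, 60 mm tall, about 0.18 kg; the point is its centre, z its long axis. They stand at first on a flat green mat (200 x 200 mm) that lies on the table on the side of the jar away from the tray. 2 to 4 of the four stones are present.
- screw1 (a joint): Angle of wing screw 1 (rad): about 0 = loose, grows clockwise seen from above (tightening), 2.5 = the stop, fully home; it stays where left (about 0.12 N m of friction). Screws 1, 2, 3, 4 run clockwise round the cover: opposite pairs are 1-3 and 2-4.
- screw1_grip (a point): Centre of the wing of screw 1: black bar 60 mm long (its own x, red end at +x), 14 mm thick (its own y), 26 mm tall, its top 42 mm above the cover, its underside 16 mm above the cover. z up. It sinks 2.5 mm per rad as it is tightened.
- stone2_mid (a point): A white porcelain grinding stone: upright cylinder 50 mm across, 60 mm tall, about 0.18 kg; the point is its centre, z its long axis. They stand at first on a flat green mat (200 x 200 mm) that lies on the table on the side of the jar away from the tray. 2 to 4 of the four stones are present.
- screw2 (a joint): Angle of wing screw 2 (rad): about 0 = loose, grows clockwise seen from above (tightening), 2.5 = the stop, fully home; it stays where left (about 0.12 N m of friction). Screws 1, 2, 3, 4 run clockwise round the cover: opposite pairs are 1-3 and 2-4.
- screw2_grip (a point): Centre of the wing of screw 2: black bar 60 mm long (its own x, red end at +x), 14 mm thick (its own y), 26 mm tall, its top 42 mm above the cover, its underside 16 mm above the cover. z up. It sinks 2.5 mm per rad as it is tightened.
- stone3_mid (a point): A white porcelain grinding stone: upright cylinder 50 mm across, 60 mm tall, about 0.18 kg; the point is its centre, z its long axis. They stand at first on a flat green mat (200 x 200 mm) that lies on the table on the side of the jar away from the tray. 2 to 4 of the four stones are present.
- screw3 (a joint): Angle of wing screw 3 (rad): about 0 = loose, grows clockwise seen from above (tightening), 2.5 = the stop, fully home; it stays where left (about 0.12 N m of friction). Screws 1, 2, 3, 4 run clockwise round the cover: opposite pairs are 1-3 and 2-4.
- screw3_grip (a point): Centre of the wing of screw 3: black bar 60 mm long (its own x, red end at +x), 14 mm thick (its own y), 26 mm tall, its top 42 mm above the cover, its underside 16 mm above the cover. z up. It sinks 2.5 mm per rad as it is tightened.
- stone4_mid (a point): A white porcelain grinding stone: upright cylinder 50 mm across, 60 mm tall, about 0.18 kg; the point is its centre, z its long axis. They stand at first on a flat green mat (200 x 200 mm) that lies on the table on the side of the jar away from the tray. 2 to 4 of the four stones are present.
- screw4 (a joint): Angle of wing screw 4 (rad): about 0 = loose, grows clockwise seen from above (tightening), 2.5 = the stop, fully home; it stays where left (about 0.12 N m of friction). Screws 1, 2, 3, 4 run clockwise round the cover: opposite pairs are 1-3 and 2-4.
- screw4_grip (a point): Centre of the wing of screw 4: black bar 60 mm long (its own x, red end at +x), 14 mm thick (its own y), 26 mm tall, its top 42 mm above the cover, its underside 16 mm above the cover. z up. It sinks 2.5 mm per rad as it is tightened.
- terra_cup: Bystander, leave alone: small closed terracotta form, 68 mm across, 65 mm tall.
- glaze_pot: Bystander, leave alone: small amber glass jar with a white lid, 60 mm across, 85 mm tall.
- sanding_block: Bystander, leave alone: cork sanding block 60 x 50 x 30 mm.
- rib: Bystander, leave alone: wooden disc 56 mm across, 14 mm thick.
Mind the look-alikes: they are no part of the job. What is shaped like the part that bears stone1_mid but yellow is not meant. Leave any black look-alike of the part that bears stone3_mid alone.

How it is judged:
By the outcome, as a careful person would: the job done as asked, in the order asked, and still so for the second after the job is handed in, with the robot touching nothing.
Of stone1, stone2, stone3, stone4 only 2 to 4 are there at a start; the rules pass over those that are not, and their reading is None.
At some moment in a run one of stone1, stone2, stone3, stone4 may be knocked a few centimetres aside while the robot is not near it.
It also fails if it takes over 210 s, if anything falls off the work surface, if the arm or the gripper's body presses on something with over 40 N, if the wrist force passes 120 N, or if a joint passes its speed limit or range.

## Robot

A 6-joint arm with a two-finger parallel gripper is mounted at the origin on the work surface. World frame = base frame: x ahead of the robot, y to its left, z up, the work surface at z = 0. Lengths are in mm, angles in rad, forces in N, time in s.
With the tool pointing down it reaches from about 425 to 1125 mm from the base axis. Payload 14.9 kg.
Tool frame: the origin (TCP) lies at the very end of the fingers, on their centre line; the grasp point (between the pads) lies 19 mm behind it (r.grip_point_offset is the distance from the TCP to the grasp point, in mm); z points along the fingers, y is the line along which they close (so a half turn about z gives the same grasp; the last joint's range is limited). The gripper opens to 91 mm and grips with 3 to 60 N. Pads are 32 mm wide; open, the fingers measure 118 mm over their backs; the gripper's body (76 mm by 178 mm) begins 60 mm behind the grasp point.
Start: joints at [-1.206, 0.379, 1.734, -0, 1.028, -0.033], TCP at [271.171, -645.356, 176.732] pointing down, gripper open.
Joint ranges: [-2.77, 2.77], [-0.74, 2.19], [0, 2.66], [-1.06, 4.2], [0.31, 2.87], [-3.08, 3.08]. Speed limits (rad/s): [1.89, 1.89, 2.39, 3.14, 3.14, 3.14].

## Interface

Orientations are given as [roll, pitch, yaw] about the fixed x, y, z axes, in that order (R = Rz(yaw) Ry(pitch) Rx(roll)).
In Python, from bench import r, viewer, workorder gives the robot as it stands.
- The arm moves only by the tool move_arm, never from a script. Its arguments are lists of equal length, an entry for each row: "rot": the turn, a rotation vector about the tool's x, y, z normalised to -1 to 1, where 1 is 30 degrees, a list of three; "delta_pos": the shift along the tool's x, y, z normalised to -1 to 1, where 1 is 0.06 m, a list of three; "hand": the opening, from 0 (shut) to 1 (fully open). A call has 1 to 10 rows; each row shifts and turns the commanded pose from where the row before left it, along the tool's axes as they then stand; what a row does not reach is not made up. A row lasts 1/8 s, in which the tool goes at most 62.5 mm and 10.7 degrees, less where a joint would pass 70% of its speed; a pose out of reach is approached as far as the arm can. A call with a number of a shift or a turn outside -1 to 1 is refused whole. A call with a gripper value outside its range is refused whole. The fingers move at their own pace and stop on an object; "squeeze" is the grip in N (left out, the last holds). Time passes only in rows, so rows that do not move let the fingers close. It gives the time, the measured TCP pose, the force, the opening and the grip force at its end, in the units of the state.
- r.read_state(): the state, without advancing time (a new reading comes with each control period).
- viewer.camera(name): name is "scene" or "top" or "wrist"; returns (picture, depth): 400x640x3 uint8, red, green, blue; 400x640 float32, mm along the optical axis (not along the pixel's ray), 0 where there is no reading.
- viewer.camera_model(name): a dict with "fx", "fy", "cx", "cy" (pixels), "rvec" (rotation vector, rad) and "tvec" (3), from world to camera coordinates, as OpenCV has them. Camera axes: x right, y down, z forward; pixel columns grow to the right and rows downward; lengths in mm; the calibration is good to about 2 mm. A picture is of the moment at which its call begins: read the wrist's pose just before it. camera_model takes no time and is no camera call; for the wrist camera it gives the pose at the moment of the call.
- workorder.close_job(): hands the job in; it is judged then, once.
The state is a dict: "t": time; "joints": joint angles; "qvel": joint speeds; "joint_efforts": joint torques, N m; "tcp_pos": TCP position; "orientation": TCP orientation; "wrist_force": force on the tool from outside, world axes, zero at the start; "ft_torque": the same for the moment, N m; "width": opening from 0.0 (shut) to 1.0 (fully open); "grip_force": force on a finger pad.
Only numpy, scipy, OpenCV 4.12 (cv2) and the standard library are available. Lean on these libraries where they do the work, as an engineer would, in place of code of your own. Each camera call takes 0.05 s, during which the arm holds its last target. There are 200 camera calls.

## Working session

There is one attempt and no reset: what is moved stays moved. The work goes in short steps, Python scripts to look and compute and a tool call to move; the robot and the scene stay as the last step left them, time stands still between calls to the robot, and variables do not carry over. Pictures are saved under pics/ and viewed, at most 14 in all, crops included, and the job is handed in when it is done.

Besides the shell and the picture viewer there is one more tool, called after "Emit:" in YAML: its name, and indented under it one key for each argument. move_arm: Moves the arm, as the interface text tells. Scaled input: -1 to 1 covers 0.06 m each way for a shift and 30 degrees each way for a turn. Its arguments: {"type":"object","properties":{"rot":{"type":"array","items":{"type":"array","items":{"type":"number"}}},"delta_pos":{"type":"array","items":{"type":"array","items":{"type":"number"}}},"hand":{"type":"array","items":{"type":"number"}},"squeeze":{"type":"number"}},"required":["rot","delta_pos","hand"]}

```bash
mkdir -p pics && ls
cat > h.py <<'E'
import numpy as np, cv2
from bench import r, viewer, workorder
def snap(n, f=None):
    m=viewer.camera_model(n); p,d=viewer.camera(n)
    if f: cv2.imwrite('pics/'+f, p[:,:,::-1]); np.savez('pics/'+f+'.npz',d=d,p=p,**{k:np.array(v) for k,v in m.items()})
    return p,d,m
def load(f):
    z=np.load('pics/'+f+'.npz'); return z['p'],z['d'],z
def px(m,d,u,v,z=None):
    R=cv2.Rodrigues(np.array(m['rvec'],float))[0]; t=np.array(m['tvec'],float).ravel()
    ray=np.array([(u-m['cx'])/m['fx'],(v-m['cy'])/m['fy'],1.])
    c=-R.T@t; w=R.T@ray
    s=d[int(v),int(u)] if z is None else (z-c[2])/w[2]
    return c+s*w
def cloud(m,d):
    R=cv2.Rodrigues(np.array(m['rvec'],float))[0]; t=np.array(m['tvec'],float).ravel()
    v,u=np.mgrid[0:400,0:640]
    P=np.stack([(u-m['cx'])/m['fx']*d,(v-m['cy'])/m['fy']*d,d],-1)
    return (P-t)@R
E
python3 - <<'E'
from h import *
for n in('top','scene'):
    p,d,m=snap(n,n+'0.png'); print(n,m)
print(r.read_state())
E
```

```text
pics
top {'fx': 377.97602991195197, 'fy': 377.97602991195197, 'cx': 320.9674367727438, 'cy': 200.35923418328875, 'rvec': array([ 2.21238842, -2.16384673,  0.12878176]), 'tvec': array([  30.54537258,  527.56623152, 1058.14956753])}
scene {'fx': 517.6773564684983, 'fy': 517.6773564684983, 'cx': 317.15782266716496, 'cy': 193.63505354982954, 'rvec': array([ 1.01714903,  2.54551231, -0.89319037]), 'tvec': array([ 352.86662133, -219.49108203, 2018.63944827])}
{'t': 0.1, 'joints': array([-1.20634159e+00,  3.79351220e-01,  1.73473511e+00, -1.51163504e-05,
        1.02848288e+00, -3.33145770e-02]), 'qvel': array([-0.00105046, -0.00072384, -0.0026569 , -0.0012616 , -0.00077001,
        0.00057888]), 'joint_efforts': array([ 1.72779510e-03, -7.65031171e+01, -4.35285974e+01,  6.52752025e-02,
        3.98774177e-02, -3.16290721e-05]), 'tcp_pos': array([ 270.99450959, -644.98694567,  176.15098035]), 'orientation': array([-3.14061620e+00, -1.95950908e-05,  3.97777108e-01]), 'wrist_force': array([-0.28118397, -0.34978108, -0.80089293]), 'ft_torque': array([-0.01537076,  0.00898616, -0.04604442]), 'grip_force': 0.0, 'width': 0.9979960024861342}
```

View pics/top0.png

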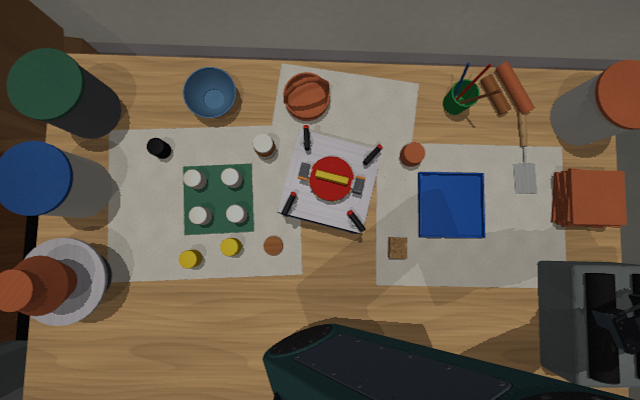

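View pics/scene0.png

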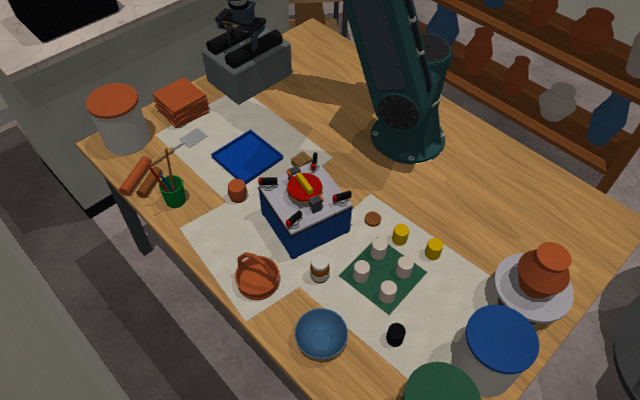

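Top view: four white stones on the mat at (195,180), (231,177), (201,215) and (236,214). The jar is at about (330,180) and the tray at (451,205). Screws are at about (307,138), (373,153), (356,220) and (289,204).

Run:
```python
from h import *
p,d,m=load('top0.png')
c=p[115:245,265:395,::-1]; cv2.imwrite('pics/jar.png',cv2.resize(c,(598,598),interpolation=cv2.INTER_CUBIC))
P=cloud(m,d); hsv=cv2.cvtColor(p,cv2.COLOR_RGB2HSV)
def comps(mask,name,mn=8):
    n,l,s,c=cv2.connectedComponentsWithStats(mask.astype(np.uint8))
    for i in range(1,n):
        if s[i,4]>=mn:
            Q=P[l==i]; print(name,s[i,4],c[i].round(0),'med',np.median(Q,0).round(0),'mid',((Q.min(0)+Q.max(0))/2).round(0))
Z=P[:,:,2]
reg=np.zeros_like(Z,bool); reg[120:260,140:500]=1
comps(reg&(Z>50)&(Z<75)&(hsv[:,:,1]<60),'stone')
comps(reg&(hsv[:,:,0]>20)&(hsv[:,:,0]<35)&(hsv[:,:,1]>180)&(hsv[:,:,2]>120),'yellow')
comps(reg&((hsv[:,:,0]<6)|(hsv[:,:,0]>174))&(hsv[:,:,1]>200)&(hsv[:,:,2]>90),'red',3)
comps(reg&(hsv[:,:,0]>100)&(hsv[:,:,0]<125)&(hsv[:,:,1]>180)&(np.arange(640)>400),'blue',30)
# cover plate
M=reg&(Z>138)&(Z<154); Q=P[M]; print('plate z',np.median(Q[:,2]),cv2.minAreaRect(Q[:,:2].astype(np.float32)),len(Q))
# tray walls
M=reg&(hsv[:,:,0]>100)&(hsv[:,:,0]<125)&(hsv[:,:,1]>150)&(np.arange(640)>400);Q=P[M];print('tray',cv2.minAreaRect(Q[:,:2].astype(np.float32)),np.percentile(Q[:,2],[5,50,95]))
# dark wings
M=reg&(Z>168)&(Z<200)&(hsv[:,:,2]<70); comps(M,'wing')
```

```text
stone 236 [155. 146.] med [663. 507.  58.] mid [663. 508.  57.]
stone 258 [192. 178.] med [577. 401.  58.] mid [579. 401.  57.]
stone 255 [229. 177.] med [584. 298.  58.] mid [584. 298.  57.]
stone 260 [234. 213.] med [483. 279.  59.] mid [482. 280.  58.]
stone 265 [197. 215.] med [475. 380.  58.] mid [476. 381.  57.]
yellow 172 [333. 176.] med [567.  20. 212.] mid [567.  22. 202.]
yellow 235 [229. 247.] med [391. 290.  59.] mid [399. 192. 577.]
yellow 129 [188. 256.] med [364. 400.  59.] mid [392. 247. 577.]
red 10 [306. 126.] med [695.  87. 188.] mid [695.  89. 187.]
red 9 [380. 146.] med [650. -97. 187.] mid [649. -95. 187.]
red 1145 [331. 178.] med [561.  24. 189.] mid [524.  23. 642.]
red 12 [293. 194.] med [527. 115. 188.] mid [480.  95. 642.]
red 14 [350. 212.] med [485. -23. 188.] mid [485. -24. 186.]
blue 4171 [451. 204.] med [ 525. -341.    4.] mid [ 524. -180.  548.]
plate z 145.61741114907517 ((567.2125854492188, 24.336578369140625), (220.58583068847656, 220.4498748779297), 76.81583404541016) 4778
tray ((524.2108154296875, -180.311767578125), (188.3910675048828, 503.005615234375), 0.2017182558774948) [ 0.77124892  4.36685287 20.90625573]
wing 105 [306. 138.] med [663.  87. 187.] mid [665.  87. 180.]
wing 117 [371. 155.] med [626. -74. 186.] mid [627. -75. 181.]
wing 11 [355. 183.] med [555. -35. 197.] mid [555. -35. 196.]
wing 15 [361. 182.] med [558. -51. 198.] mid [556. -49. 198.]
wing 22 [356. 192.] med [533. -38. 194.] mid [534. -38. 186.]
wing 117 [288. 205.] med [499. 126. 187.] mid [499. 127. 180.]
wing 126 [357. 222.] med [461. -41. 187.] mid [462. -40. 183.]
```

View pics/jar.png

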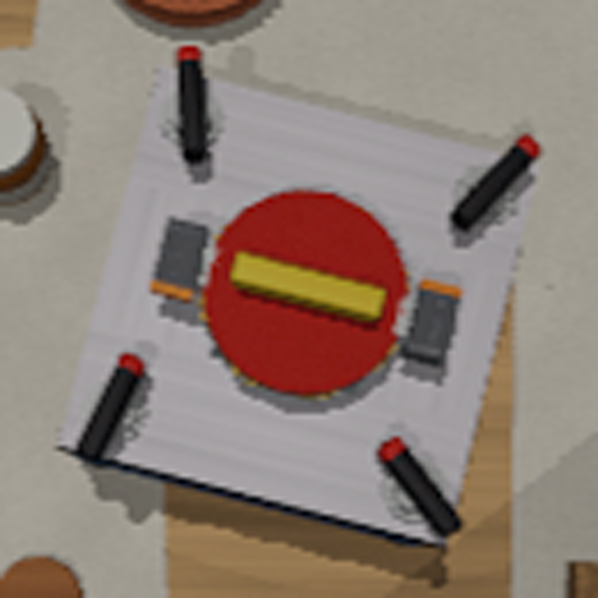

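Crop: the bar runs along the catch line, from (240,268) to (385,305). Red ends are at A(189,52), B(528,145), C(390,448) and D(130,362). I'll add a planner and move to a hover over the jar.

```bash
cat >> h.py <<'E'
def plan(x,y,z,yaw=None,cur=None,per=55.):
    """rows (tool axes, units) for translation at present yaw, then turn"""
    s=r.read_state(); p=np.array(s['tcp_pos']) if cur is None else np.array(cur[:3]); w=s['orientation'][2] if cur is None else np.radians(cur[3])
    D=np.array([x,y,z])-p; t=np.array([np.cos(w)*D[0]+np.sin(w)*D[1],np.sin(w)*D[0]-np.cos(w)*D[1],-D[2]])/60
    n=max(1,int(np.ceil(np.linalg.norm(t)*60/per)))
    print('tot',t.round(3),'rows',n,'each',(t/n).round(3), end=' ')
    if yaw is not None:
        a=(np.degrees(w)-yaw)/30; k=int(np.ceil(abs(a)/.34)); print('turn tot %.3f rows %d each %.3f'%(a,k,a/max(k,1)),end='')
    print()
def st():
    s=r.read_state(); print('t%.1f'%s['t'],s['tcp_pos'].round(1),np.degrees(s['orientation']).round(2),'F',s['wrist_force'].round(1),'T',s['ft_torque'].round(2),'g',round(s['grip_force'],1),'w',round(s['width'],3),'j6',round(s['joints'][5],2))
E
python3 - <<'E'
from h import *
plan(271,-645,330); plan(545,24,330,77,cur=(271,-645,330,22.8))
E
```

```text
tot [ 0.     0.    -2.564] rows 3 each [ 0.     0.    -0.855] 
tot [ 8.531 -8.509  0.   ] rows 14 each [ 0.609 -0.608  0.   ] turn tot -1.807 rows 6 each -0.301
```

Emit:
move_arm:
  rot:
    - [0, 0, 0]
    - [0, 0, 0]
    - [0, 0, 0]
    - [0, 0, 0]
    - [0, 0, 0]
    - [0, 0, 0]
    - [0, 0, 0]
    - [0, 0, 0]
    - [0, 0, 0]
    - [0, 0, 0]
  delta_pos:
    - [0, 0, -0.85]
    - [0, 0, -0.85]
    - [0, 0, -0.86]
    - [0.61, -0.61, 0]
    - [0.61, -0.61, 0]
    - [0.61, -0.61, 0]
    - [0.61, -0.61, 0]
    - [0.61, -0.61, 0]
    - [0.61, -0.61, 0]
    - [0.61, -0.61, 0]
  hand: [1, 1, 1, 1, 1, 1, 1, 1, 1, 1]

```text
t: 1.35
tcp_pos: [408.3, -308.2, 330.2]
orientation: [-3.141, 0.0, 0.398]
wrist_force: [0.7, -0.7, 0.3]
width: 1.0
grip_force: 0.0
```

Emit:
move_arm:
  rot:
    - [0, 0, 0]
    - [0, 0, 0]
    - [0, 0, 0]
    - [0, 0, 0]
    - [0, 0, 0]
    - [0, 0, 0]
    - [0, 0, 0]
  delta_pos:
    - [0.61, -0.61, 0]
    - [0.61, -0.61, 0]
    - [0.61, -0.61, 0]
    - [0.61, -0.61, 0]
    - [0.61, -0.61, 0]
    - [0.61, -0.61, 0]
    - [0.61, -0.61, 0]
  hand: [1, 1, 1, 1, 1, 1, 1]

```text
t: 2.22
tcp_pos: [545.3, 27.3, 330.2]
orientation: [-3.142, 0.0, 0.398]
wrist_force: [0.8, -0.9, 0.0]
width: 1.002
grip_force: 0.0
```

Emit:
move_arm:
  rot:
    - [0, 0, -0.3]
    - [0, 0, -0.3]
    - [0, 0, -0.3]
    - [0, 0, -0.3]
    - [0, 0, -0.3]
    - [0, 0, -0.3]
    - [0, 0, 0]
    - [0, 0, 0]
  delta_pos:
    - [0, 0, 0]
    - [0, 0, 0]
    - [0, 0, 0]
    - [0, 0, 0]
    - [0, 0, 0]
    - [0, 0, 0]
    - [0, 0, 0]
    - [0, 0, 0]
  hand: [1, 1, 1, 1, 1, 1, 1, 1]

```text
t: 3.22
tcp_pos: [545.0, 25.5, 330.2]
orientation: [-3.141, 0.0, 1.337]
wrist_force: [0.3, -0.8, -0.2]
width: 0.997
grip_force: 0.0
```

Run:
```python
from h import *
st()
p,d,m=snap('wrist','w1.png')
c=-cv2.Rodrigues(m['rvec'])[0].T@m['tvec']; print('cam',c)
```

```text
t3.2 [545.   25.5 330.2] [-179.98    0.     76.59] F [ 0.3 -0.8 -0.2] T [ 0.01 -0.12  0.05] g 0.0 w 0.997 j6 0.24
cam [563.56618863 102.18568225 538.41700426]
```

View pics/w1.png

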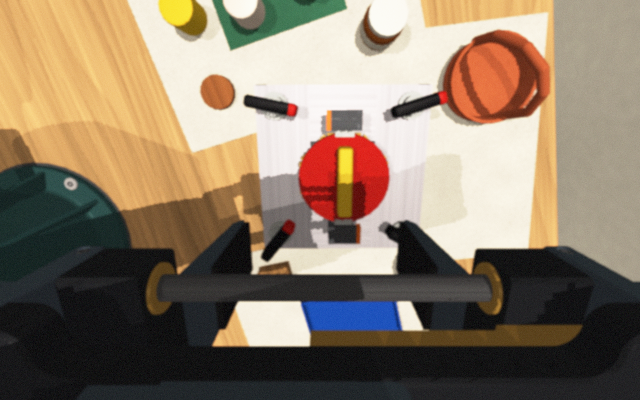

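Wrist view: the bar top runs from (344,148) to (345,217). Wing D runs from (245,100) to (297,111), A from (392,110) to (446,97), and C from (263,256) to (293,223). B is hidden.

Run:
```python
from h import *
p,d,m=load('w1.png'); P=cloud(m,d); Z=P[:,:,2]
hsv=cv2.cvtColor(p,cv2.COLOR_RGB2HSV)
def rect(M,n):
    k,l,s,c=cv2.connectedComponentsWithStats(M.astype(np.uint8)); i=1+np.argmax(s[1:,4])
    Q=P[l==i]; print(n,len(Q),'z',np.median(Q[:,2]).round(1),[np.round(a,1) for a in cv2.minAreaRect(Q[:,:2].astype(np.float32))],'px',c[i].round(0))
roi=lambda a,b,c,e:(np.add.outer(((np.arange(400)>=b)&(np.arange(400)<e))*1,((np.arange(640)>=a)&(np.arange(640)<c))*1)==2)
rect((hsv[:,:,0]>20)&(hsv[:,:,0]<35)&(hsv[:,:,1]>150)&roi(320,130,370,230)&(Z>207),'bar')
rect((Z>180)&(Z<200)&roi(230,80,305,125),'D'); rect((Z>180)&(Z<200)&roi(380,80,460,125),'A'); rect((Z>180)&(Z<200)&roi(255,215,300,262),'C')
rect((Z>140)&(Z<155)&roi(230,70,440,250),'plate')
rect((Z>186)&(Z<194)&roi(290,130,400,220)&((hsv[:,:,0]<8)|(hsv[:,:,0]>172)),'disc')
p,d,m=load('top0.png'); P=cloud(m,d); Z=P[:,:,2];hsv=cv2.cvtColor(p,cv2.COLOR_RGB2HSV)
print('top cam')
rect((Z>183)&(Z<193)&roi(295,115,320,160),'A');rect((Z>183)&(Z<193)&roi(358,135,390,170),'B');rect((Z>183)&(Z<193)&roi(340,205,370,235),'C');rect((Z>183)&(Z<193)&roi(275,185,302,225),'D');
rect((Z>186)&(Z<194)&roi(305,150,360,205)&((hsv[:,:,0]<8)|(hsv[:,:,0]>172)),'disc')
rect((hsv[:,:,0]>20)&(hsv[:,:,0]<35)&(hsv[:,:,1]>150)&roi(310,160,360,200)&(Z>207),'bar')
rect((hsv[:,:,0]>100)&(hsv[:,:,0]<125)&(hsv[:,:,1]>150)&roi(410,165,490,245)&(Z<30),'tray')
```

```text
bar 887 z 213.9 [array([570.4,  43.4]), array([116. ,  23.7]), np.float64(85.1)] px [344. 181.]
D 685 z 188.5 [array([505.7, 124.7]), array([14.3, 59.8]), np.float64(65.1)] px [269. 105.]
A 706 z 188.7 [array([670.7,  86. ]), array([60.7, 14.1]), np.float64(4.3)] px [419. 104.]
C 492 z 188.3 [array([466.9, -40.1]), array([60.1, 14.5]), np.float64(38.5)] px [277. 242.]
plate 16588 z 147.1 [array([568.4,  22.1]), array([220.6, 220.5]), np.float64(76.8)] px [339. 158.]
disc 5088 z 190.1 [array([568.6,  23.8]), array([104. , 108.2]), np.float64(76.3)] px [343. 176.]
top cam
A 129 z 187.0 [array([669.3,  88. ]), array([58.6, 12.4]), np.float64(1.4)] px [306. 136.]
B 134 z 186.6 [array([630.6, -77.6]), array([14. , 59.3]), np.float64(46.5)] px [372. 154.]
C 141 z 186.8 [array([465.1, -38.7]), array([58.9, 14. ]), np.float64(38.6)] px [356. 220.]
D 135 z 187.2 [array([503.8, 126.3]), array([13.2, 58.3]), np.float64(65.2)] px [288. 203.]
disc 1196 z 188.7 [array([567.2,  23.6]), array([108.5, 105.5]), np.float64(9.4)] px [331. 179.]
bar 219 z 212.2 [array([567.,  24.]), array([77.7, 16.3]), np.float64(76.1)] px [331. 177.]
tray 4228 z 4.3 [array([ 524.8, -335.6]), array([188.8, 191.6]), np.float64(0.7)] px [451. 205.]
```

Run:
```python
from h import *
plan(568.5,23,230,76.8); plan(568.5,23,192,76.8,cur=(568.5,23,230,76.8))
```

```text
tot [0.05  0.391 1.671] rows 2 each [0.025 0.195 0.836] turn tot -0.006 rows 1 each -0.006
tot [0.    0.    0.633] rows 1 each [0.    0.    0.633] turn tot 0.000 rows 0 each 0.000
```

Emit:
move_arm:
  rot:
    - [0, 0, 0]
    - [0, 0, 0]
    - [0, 0, 0]
    - [0, 0, 0]
    - [0, 0, 0]
    - [0, 0, 0]
    - [0, 0, 0]
    - [0, 0, 0]
    - [0, 0, 0]
    - [0, 0, 0]
  delta_pos:
    - [0.025, 0.195, 0.83]
    - [0.025, 0.195, 0.83]
    - [0, 0, 0.3]
    - [0, 0, 0.3]
    - [0, 0, 0.03]
    - [0, 0, 0]
    - [0, 0, 0]
    - [0, 0, 0]
    - [0, 0, 0]
    - [0, 0, 0]
  hand: [1, 1, 1, 1, 1, 1, 0, 0, 0, 0]
  squeeze: 40

```text
t: 4.53
tcp_pos: [568.6, 23.1, 193.1]
orientation: [3.141, -0.0, 1.34]
wrist_force: [-0.8, 0.1, 1.2]
width: 0.597
grip_force: 0.0
```

Emit:
move_arm:
  rot:
    - [0, 0, 0]
    - [0, 0, 0]
    - [0, 0, 0]
    - [0, 0, 0]
  delta_pos:
    - [0, 0, 0]
    - [0, 0, 0]
    - [0, 0, 0]
    - [0, 0, 0]
  hand: [0, 0, 0, 0]

```text
t: 5.03
tcp_pos: [568.5, 23.1, 192.9]
orientation: [-3.142, 0.0, 1.34]
wrist_force: [-0.2, 0.3, -0.2]
width: 0.155
grip_force: 0.0
```

```bash
python3 -c "
from h import *
st()"
```

```text
t5.0 [568.5  23.1 192.9] [-180.      0.     76.79] F [-0.2  0.3 -0.2] T [ 0.   -0.09 -0.02] g 0.0 w 0.155 j6 0.23
```

Emit:
move_arm:
  rot:
    - [0, 0, 0]
    - [0, 0, 0]
    - [0, 0, 0]
    - [0, 0, 0]
  delta_pos:
    - [0, 0, 0]
    - [0, 0, 0]
    - [0, 0, 0]
    - [0, 0, 0]
  hand: [0, 0, 0, 0]

```text
t: 5.52
tcp_pos: [568.5, 23.1, 192.9]
orientation: [-3.142, -0.0, 1.34]
wrist_force: [0.3, -0.2, -0.8]
width: 0.006
grip_force: 0.0
```

Emit:
move_arm:
  rot:
    - [0, 0, 0]
    - [0, 0, 0]
    - [0, 0, 0]
    - [0, 0, 0]
  delta_pos:
    - [0, 0, 0.05]
    - [0, 0, 0.05]
    - [0, 0, 0]
    - [0, 0, 0]
  hand: [0, 0, 0, 0]

```text
t: 6.02
tcp_pos: [568.5, 23.1, 186.9]
orientation: [-3.141, 0.0, 1.34]
wrist_force: [0.3, 0.4, -0.6]
width: 0.003
grip_force: 0.0
```

The fingers closed on nothing, so I'll look.

```bash
python3 -c "
from h import *
p,d,m=snap('wrist','w2.png'); st()
p,d,m=snap('top','t2.png')
cv2.imwrite('pics/t2c.png',cv2.resize(p[90:250,250:410,::-1],(592,592)))"
```

```text
t6.1 [568.6  23.1 187. ] [179.99  -0.    76.79] F [ 0.1  0.1 -0.9] T [-0.04 -0.06  0.02] g 0.0 w 0.003 j6 0.23
```

View pics/w2.png

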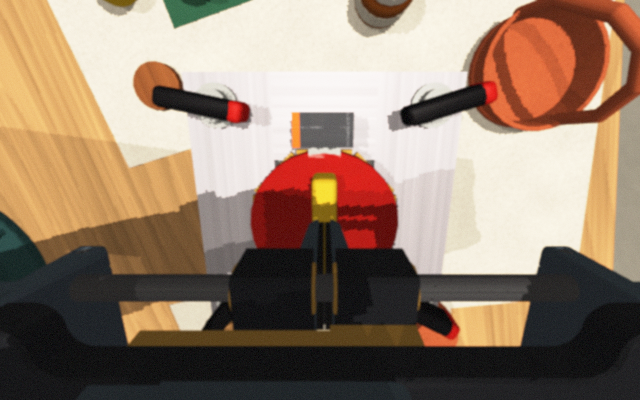

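```bash
python3 -c "
from h import *
p,d,m=load('w2.png'); P=cloud(m,d)
for u,v in((325,185),(325,200),(325,215),(325,225),(325,240),(324,260),(310,240),(340,240),(300,220),(350,220),(230,80),(270,200),(380,200)): print(u,v,p[v,u],P[v,u].round(1))
p,d,m=load('w1.png'); P=cloud(m,d)
for u,v in((235,260),(420,260),(240,240),(200,300)): print(u,v,p[v,u],P[v,u].round(1))
p,d,m=load('w2.png')
cv2.imwrite('pics/w2c.png',cv2.resize(p[150:350,200:450,::-1],(750,600)))
"
```

```text
325 185 [248 227  56] [577.7  57.5 213.6]
325 200 [249 227  57] [575.5  48.  213.4]
325 215 [127  97  19] [573.3  38.4 214.2]
325 225 [47 40 21] [573.1  38.1 231.1]
325 240 [46 36 14] [572.8  37.3 250.8]
324 260 [51 39  5] [572.4  37.7 273.6]
310 240 [32 41 40] [565.8  40.9 255. ]
340 240 [37 41 44] [580.7  37.  254.2]
300 220 [95 12 10] [552.7  30.5 189.6]
350 220 [124  18  10] [588.4  22.3 190.1]
230 80 [241 234 232] [521.6 140.4 146.7]
270 200 [92  7  8] [535.7  50.4 190.5]
380 200 [192  32  26] [612.6  31.9 188.9]
235 260 [12  9 11] [501.9  41.8 399.1]
420 260 [15 11 11] [592.4  26.5 411. ]
240 240 [17 16 13] [503.7  48.1 388.5]
200 300 [51 51 47] [516.4  59.7 463.4]
```

View pics/w2c.png

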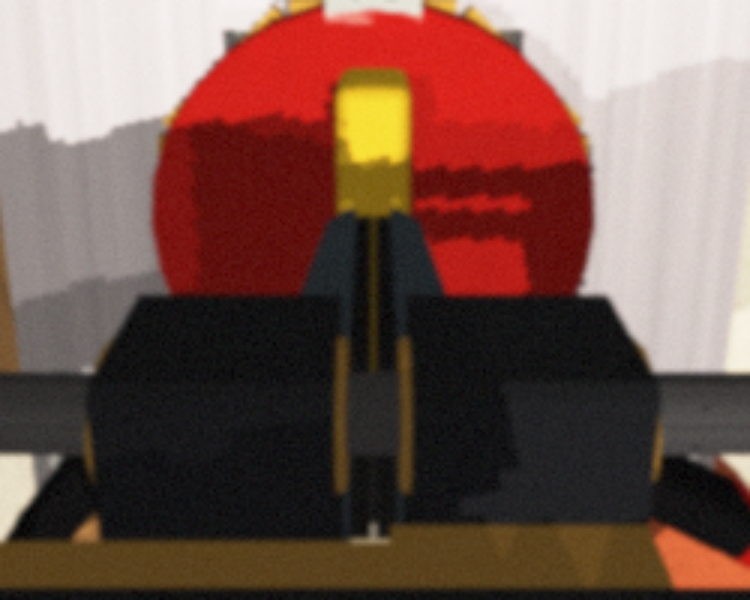

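```bash
python3 -c "
from h import *
for f,lo in(('w1.png',250),('w2.png',215)):
    p,d,m=load(f); P=cloud(m,d); print(f)
    for u in ((236,242,246,248,395,398,402) if f=='w1.png' else (312,318,325,332,338)):
        print(u,[(v,int(P[v,u,0]),int(P[v,u,1]),int(P[v,u,2])) for v in range(212,250,3)])
"
```

```text
w1.png
236 [(212, 358, -35, -1), (215, 356, -41, -1), (218, 353, -47, -2), (221, 353, -52, 0), (224, 498, 53, 374), (227, 500, 53, 380), (230, 501, 52, 382), (233, 501, 51, 386), (236, 502, 51, 390), (239, 503, 51, 393), (242, 504, 50, 395), (245, 503, 48, 395), (248, 503, 46, 395)]
242 [(212, 370, -37, 1), (215, 367, -43, 0), (218, 366, -49, 0), (221, 501, 52, 369), (224, 501, 51, 371), (227, 502, 51, 376), (230, 503, 50, 380), (233, 503, 49, 383), (236, 503, 48, 383), (239, 503, 47, 385), (242, 502, 45, 384), (245, 502, 43, 384), (248, 502, 42, 386)]
246 [(212, 377, -39, 0), (215, 375, -45, 0), (218, 373, -51, 0), (221, 372, -56, 0), (224, 503, 50, 371), (227, 503, 49, 373), (230, 503, 48, 374), (233, 502, 46, 374), (236, 502, 45, 375), (239, 502, 43, 376), (242, 501, 41, 376), (245, 501, 40, 377), (248, 500, 38, 376)]
248 [(212, 381, -40, 0), (215, 379, -46, 0), (218, 377, -52, 0), (221, 375, -57, 0), (224, 503, 49, 368), (227, 503, 48, 370), (230, 503, 47, 371), (233, 502, 45, 371), (236, 502, 43, 371), (239, 501, 41, 371), (242, 501, 40, 373), (245, 501, 38, 373), (248, 500, 36,
[... 1559 characters left out ...]
30, 572, 37, 237), (233, 572, 37, 241), (236, 572, 37, 246), (239, 572, 37, 249), (242, 572, 37, 254), (245, 572, 37, 256), (248, 572, 37, 260)]
332 [(212, 578, 39, 214), (215, 577, 37, 213), (218, 577, 35, 214), (221, 577, 38, 227), (224, 577, 38, 233), (227, 577, 38, 237), (230, 577, 38, 241), (233, 576, 38, 245), (236, 576, 38, 250), (239, 576, 38, 253), (242, 576, 37, 256), (245, 576, 38, 260), (248, 576, 38, 263)]
338 [(212, 581, 30, 190), (215, 580, 28, 190), (218, 580, 25, 190), (221, 579, 23, 190), (224, 580, 37, 231), (227, 580, 37, 236), (230, 580, 37, 241), (233, 580, 37, 246), (236, 579, 37, 250), (239, 579, 37, 253), (242, 579, 37, 256), (245, 579, 37, 260), (248, 579, 37, 264)]
```

View pics/t2c.png

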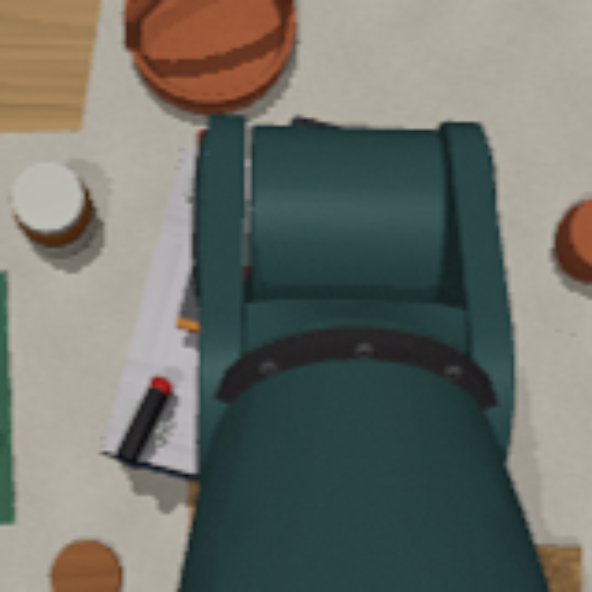

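The wrist depth puts the fingertips at z≈226 while the reported TCP is at 187, so the real tips sit about 39 mm above the reported TCP. I'll open, descend with that correction, and feel for the disc.

Emit:
move_arm:
  rot:
    - [0, 0, 0]
    - [0, 0, 0]
    - [0, 0, 0]
    - [0, 0, 0]
    - [0, 0, 0]
    - [0, 0, 0]
    - [0, 0, 0]
    - [0, 0, 0]
  delta_pos:
    - [0, 0, 0]
    - [0, 0, 0]
    - [0, 0, 0]
    - [0, 0, 0]
    - [0, 0, 0]
    - [0, 0, 0]
    - [0, 0, 0]
    - [0, 0, 0]
  hand: [0.55, 0.55, 0.55, 0.55, 0.55, 0.55, 0.55, 0.55]

```text
t: 7.12
tcp_pos: [568.6, 23.1, 187.0]
orientation: [3.142, 0.0, 1.34]
wrist_force: [0.2, -0.3, 1.5]
width: 0.551
grip_force: 0.0
```

Emit:
move_arm:
  rot:
    - [0, 0, 0]
    - [0, 0, 0]
    - [0, 0, 0]
    - [0, 0, 0]
    - [0, 0, 0]
  delta_pos:
    - [0, 0, 0.15]
    - [0, 0, 0.15]
    - [0, 0, 0.15]
    - [0, 0, 0.08]
    - [0, 0, 0]
  hand: [0.55, 0.55, 0.55, 0.55, 0.55]

```text
t: 7.75
tcp_pos: [568.3, 23.1, 154.7]
orientation: [-3.141, 0.0, 1.34]
wrist_force: [-0.8, 0.4, 0.1]
width: 0.552
grip_force: 0.0
```

Emit:
move_arm:
  rot:
    - [0, 0, 0]
    - [0, 0, 0]
  delta_pos:
    - [0, 0, 0.03]
    - [0, 0, 0]
  hand: [0.55, 0.55]

```text
t: 8.0
tcp_pos: [568.6, 23.1, 153.5]
orientation: [3.141, -0.0, 1.34]
wrist_force: [0.8, 1.1, -0.3]
width: 0.55
grip_force: 0.0
```

Emit:
move_arm:
  rot:
    - [0, 0, 0]
    - [0, 0, 0]
  delta_pos:
    - [0, 0, 0.03]
    - [0, 0, 0]
  hand: [0.55, 0.55]

```text
t: 8.25
tcp_pos: [568.8, 23.1, 151.8]
orientation: [3.141, -0.0, 1.34]
wrist_force: [0.0, -0.5, 4.2]
width: 0.548
grip_force: 1.9
```

Contact at a TCP of about 152 means an offset of about 38 mm. Next: grip the bar, press 6.5 mm, twist.

Emit:
move_arm:
  rot:
    - [0, 0, 0]
    - [0, 0, 0]
    - [0, 0, 0]
    - [0, 0, 0]
    - [0, 0, 0]
    - [0, 0, 0]
    - [0, 0, 0]
  delta_pos:
    - [0, 0, 0]
    - [0, 0, 0]
    - [0, 0, 0]
    - [0, 0, 0]
    - [0, 0, 0]
    - [0, 0, 0]
    - [0, 0, 0]
  hand: [0, 0, 0, 0, 0, 0, 0]
  squeeze: 40

```text
t: 9.12
tcp_pos: [568.6, 23.1, 151.6]
orientation: [3.142, 0.0, 1.34]
wrist_force: [-2.1, -1.1, 3.4]
width: 0.174
grip_force: 41.1
```

Emit:
move_arm:
  rot:
    - [0, 0, 0]
    - [0, 0, 0]
    - [0, 0, 0]
    - [0, 0, 0]
    - [0, 0, 0]
  delta_pos:
    - [0, 0, 0.04]
    - [0, 0, 0.04]
    - [0, 0, 0.03]
    - [0, 0, 0]
    - [0, 0, 0]
  hand: [0, 0, 0, 0, 0]

```text
t: 9.75
tcp_pos: [568.6, 23.1, 145.7]
orientation: [-3.141, 0.0, 1.34]
wrist_force: [-9.7, -0.5, 19.0]
width: 0.173
grip_force: 42.7
```

Emit:
move_arm:
  rot:
    - [0, 0, -0.2]
    - [0, 0, -0.2]
    - [0, 0, -0.2]
    - [0, 0, -0.2]
    - [0, 0, -0.2]
    - [0, 0, -0.2]
    - [0, 0, -0.2]
    - [0, 0, 0]
    - [0, 0, 0]
  delta_pos:
    - [0, 0, 0]
    - [0, 0, 0]
    - [0, 0, 0]
    - [0, 0, 0]
    - [0, 0, 0]
    - [0, 0, 0]
    - [0, 0, 0]
    - [0, 0, 0]
    - [0, 0, 0]
  hand: [0, 0, 0, 0, 0, 0, 0, 0, 0]

```text
t: 10.88
tcp_pos: [569.3, 23.4, 145.7]
orientation: [3.14, 0.0, 2.073]
wrist_force: [-3.2, 1.6, 13.7]
width: 0.177
grip_force: 41.7
```

```bash
python3 -c "
from h import *
st()"
```

```text
t10.9 [569.3  23.4 145.7] [1.7992e+02 2.0000e-02 1.1880e+02] F [-3.2  1.6 13.7] T [0.47 0.69 0.17] g 41.7 w 0.177 j6 -0.5
```

Emit:
move_arm:
  rot:
    - [0, 0, 0]
    - [0, 0, 0]
    - [0, 0, 0]
    - [0, 0, 0]
    - [0, 0, 0]
    - [0, 0, 0]
  delta_pos:
    - [0, 0, -0.06]
    - [0, 0, -0.06]
    - [0, 0, -0.06]
    - [0, 0, -0.06]
    - [0, 0, -0.06]
    - [0, 0, 0]
  hand: [0, 0, 0, 0, 0, 0]

```text
t: 11.62
tcp_pos: [568.2, 23.0, 162.8]
orientation: [-3.141, -0.0, 2.073]
wrist_force: [-0.7, -0.4, -0.9]
width: 0.175
grip_force: 40.8
```

Emit:
move_arm:
  rot:
    - [0, 0, 0]
    - [0, 0, 0]
    - [0, 0, 0]
    - [0, 0, 0]
    - [0, 0, 0]
    - [0, 0, 0]
    - [0, 0, 0]
  delta_pos:
    - [0, 0, -0.2]
    - [0, 0, -0.3]
    - [0, 0, -0.4]
    - [0, 0, -0.4]
    - [0, 0, -0.4]
    - [0, 0, 0]
    - [0, 0, 0]
  hand: [0, 0, 0, 0, 0, 0, 0]

```text
t: 12.5
tcp_pos: [568.2, 23.1, 264.5]
orientation: [-3.141, -0.0, 2.073]
wrist_force: [-0.9, -0.2, -2.6]
width: 0.171
grip_force: 40.8
```

```bash
python3 -c "
from h import *
st()
p,d,m=snap('wrist','w3.png'); P=cloud(m,d); hsv=cv2.cvtColor(p,cv2.COLOR_RGB2HSV)
M=((hsv[:,:,0]<8)|(hsv[:,:,0]>172))&(hsv[:,:,1]>180)
M[:150]=0;k,l,s,c=cv2.connectedComponentsWithStats(M.astype(np.uint8)); i=1+np.argmax(s[1:,4]);print(s[i],np.percentile(P[l==i][:,2],[10,50,90]))
plan(525,-336,250,0)"
```

```text
t12.5 [568.2  23.1 264.5] [-1.7998e+02 -1.0000e-02  1.1879e+02] F [-0.9 -0.2 -2.6] T [ 0.04 -0.13 -0.01] g 40.8 w 0.171 j6 -0.5
[ 239  159  171   91 9280] [300.94525528 301.76490874 302.55930512]
tot [-4.9   -3.511  0.235] rows 7 each [-0.7   -0.502  0.034] turn tot 3.960 rows 12 each 0.330
```

Emit:
move_arm:
  rot:
    - [0, 0, 0]
    - [0, 0, 0]
    - [0, 0, 0]
    - [0, 0, 0]
    - [0, 0, 0]
    - [0, 0, 0]
    - [0, 0, 0]
    - [0, 0, 0]
  delta_pos:
    - [-0.61, -0.44, 0]
    - [-0.61, -0.44, 0]
    - [-0.61, -0.44, 0]
    - [-0.61, -0.44, 0]
    - [-0.61, -0.44, 0]
    - [-0.61, -0.44, 0]
    - [-0.61, -0.44, 0]
    - [-0.63, -0.43, 0]
  hand: [0, 0, 0, 0, 0, 0, 0, 0]

```text
t: 13.55
tcp_pos: [524.8, -337.2, 263.8]
orientation: [-3.141, -0.001, 2.073]
wrist_force: [0.7, 0.1, -2.0]
width: 0.17
grip_force: 40.7
```

Emit:
move_arm:
  rot:
    - [0, 0, 0]
    - [0, 0, 0]
    - [0, 0, 0]
    - [0, 0, 0]
    - [0, 0, 0]
    - [0, 0, 0]
    - [0, 0, 0]
  delta_pos:
    - [0, 0, 0.7]
    - [0, 0, 0.7]
    - [0, 0, 0.7]
    - [0, 0, 0.7]
    - [0, 0, 0.7]
    - [0, 0, 0.4]
    - [0, 0, 0]
  hand: [0, 0, 0, 0, 0, 0, 0]

```text
t: 14.42
tcp_pos: [523.9, -334.8, 28.5]
orientation: [-3.139, -0.004, 2.073]
wrist_force: [0.8, 0.1, -1.1]
width: 0.177
grip_force: 40.8
```

```bash
python3 -c "
from h import *
st(); plan(525,-336,-7)
p,d,m=snap('top','t3.png'); P=cloud(m,d); hsv=cv2.cvtColor(p,cv2.COLOR_RGB2HSV)
roi=np.zeros((400,640),bool); roi[165:245,410:492]=1
M=roi&(hsv[:,:,0]>100)&(hsv[:,:,0]<125)&(hsv[:,:,1]>150)&(P[:,:,2]<30)
print(cv2.minAreaRect(P[M][:,:2].astype(np.float32)))
c,d2,m=load('w3.png')
"
```

```text
t14.4 [ 523.9 -334.8   28.5] [-179.88   -0.24  118.79] F [ 0.8  0.1 -1.1] T [ 0.05 -0.07  0.04] g 40.8 w 0.177 j6 -1.11
tot [-0.026  0.007  0.591] rows 1 each [-0.026  0.007  0.591] 
((524.97509765625, -329.04443359375), (187.19570922851562, 177.52659606933594), 0.18450818955898285)
```

Emit:
move_arm:
  rot:
    - [0, 0, 0]
    - [0, 0, 0]
    - [0, 0, 0]
    - [0, 0, 0]
    - [0, 0, 0]
    - [0, 0, 0]
  delta_pos:
    - [0, 0, 0.2]
    - [0, 0, 0.2]
    - [0, 0, 0.1]
    - [0, 0, 0.05]
    - [0, 0, 0]
    - [0, 0, 0]
  hand: [0, 0, 0, 0, 0, 0]

```text
t: 15.22
tcp_pos: [525.7, -336.1, -1.8]
orientation: [3.141, 0.0, 2.073]
wrist_force: [0.5, 0.4, -0.7]
width: 0.173
grip_force: 40.8
```

Emit:
move_arm:
  rot:
    - [0, 0, 0]
    - [0, 0, 0]
  delta_pos:
    - [0, 0, 0.03]
    - [0, 0, 0]
  hand: [0, 0]

```text
t: 15.48
tcp_pos: [525.5, -336.0, -3.9]
orientation: [-3.142, -0.0, 2.073]
wrist_force: [-0.3, 0.5, -1.7]
width: 0.177
grip_force: 40.8
```

Emit:
move_arm:
  rot:
    - [0, 0, 0]
    - [0, 0, 0]
    - [0, 0, 0]
    - [0, 0, 0]
    - [0, 0, 0]
  delta_pos:
    - [0, 0, 0.03]
    - [0, 0, 0.03]
    - [0, 0, 0]
    - [0, 0, 0]
    - [0, 0, 0]
  hand: [0, 0, 0, 0, 0]

```text
t: 16.1
tcp_pos: [525.6, -336.0, -7.4]
orientation: [3.142, 0.0, 2.073]
wrist_force: [-0.3, 0.6, -2.2]
width: 0.175
grip_force: 40.8
```

Emit:
move_arm:
  rot:
    - [0, 0, 0]
    - [0, 0, 0]
    - [0, 0, 0]
    - [0, 0, 0]
    - [0, 0, 0]
    - [0, 0, 0]
    - [0, 0, 0]
    - [0, 0, 0]
    - [0, 0, 0]
    - [0, 0, 0]
  delta_pos:
    - [0, 0, 0]
    - [0, 0, 0]
    - [0, 0, 0]
    - [0, 0, 0]
    - [0, 0, 0]
    - [0, 0, -0.2]
    - [0, 0, -0.5]
    - [0, 0, -0.9]
    - [0, 0, -0.9]
    - [0, 0, -0.9]
  hand: [0.5, 0.5, 0.5, 0.5, 0.5, 1, 1, 1, 1, 1]

```text
t: 17.35
tcp_pos: [525.4, -335.9, 199.3]
orientation: [3.141, 0.001, 2.073]
wrist_force: [-0.4, -1.0, -0.3]
width: 0.991
grip_force: 0.0
```

Run:
```python
from h import *
st()
p,d,m=snap('wrist','w4.png')
p,d,m=snap('top','t4.png'); P=cloud(m,d); Z=P[:,:,2]; hsv=cv2.cvtColor(p,cv2.COLOR_RGB2HSV)
roi=np.zeros_like(Z,bool); roi[120:260,140:350]=1
n,l,s,c=cv2.connectedComponentsWithStats((roi&(Z>54)&(Z<64)&(hsv[:,:,1]<60)).astype(np.uint8))
for i in range(1,n):
    if s[i,4]>50: print(cv2.minEnclosingCircle(P[l==i][:,:2].astype(np.float32)),np.median(P[l==i],0).round(0))
plan(578,401,230,77)
```

```text
t17.4 [ 525.4 -335.9  199.3] [1.7998e+02 4.0000e-02 1.1879e+02] F [-0.4 -1.  -0.3] T [ 0.05 -0.14  0.01] g 0.0 w 0.991 j6 -1.11
((662.7228393554688, 507.6320495605469), 25.118640899658203) [663. 507.  58.]
((582.5830078125, 428.5074462890625), 25.16495132446289) [582. 428.  58.]
((583.9830322265625, 298.59295654296875), 24.813514709472656) [584. 298.  59.]
((482.3443908691406, 280.412109375), 24.62236213684082) [483. 280.  59.]
((475.2928771972656, 381.5836486816406), 25.157712936401367) [475. 381.  58.]
tot [10.391  6.658 -0.438] rows 14 each [ 0.742  0.476 -0.031] turn tot 1.393 rows 5 each 0.279
```

View pics/w4.png

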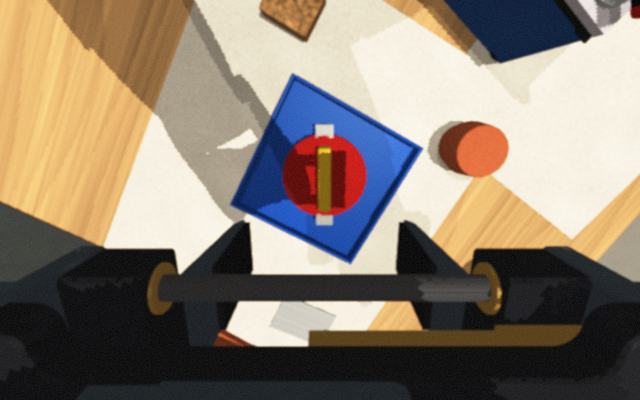

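The cap lies grip up in the tray, centred at about (324,178). One stone has been knocked to (583,428). Next I'll plan the stone moves.

Run:
```python
from h import *
s=r.read_state(); p=s['tcp_pos']
plan(585.5,297,205,cur=(*p,77))
for S in((585.5,297),(484,279),(477,380),(584,427)):
    print(S);plan(*S,205,cur=(568.5,23,205,77));
```

```text
tot [10.524 -1.45  -0.021] rows 12 each [ 0.877 -0.121 -0.002] 
(585.5, 297)
tot [ 4.513 -0.751 -0.   ] rows 5 each [ 0.903 -0.15  -0.   ] 
(484, 279)
tot [ 3.841 -2.332 -0.   ] rows 5 each [ 0.768 -0.466 -0.   ] 
(477, 380)
tot [ 5.454 -2.824 -0.   ] rows 7 each [ 0.779 -0.403 -0.   ] 
(584, 427)
tot [ 6.619 -1.263 -0.   ] rows 8 each [ 0.827 -0.158 -0.   ]
```

Emit:
move_arm:
  rot:
    - [0, 0, 0.28]
    - [0, 0, 0.28]
    - [0, 0, 0.28]
    - [0, 0, 0.28]
    - [0, 0, 0.273]
    - [0, 0, 0]
  delta_pos:
    - [0, 0, 0]
    - [0, 0, 0]
    - [0, 0, 0]
    - [0, 0, 0]
    - [0, 0, 0]
    - [0, 0, -0.1]
  hand: [0.8, 0.8, 0.8, 0.8, 0.8, 0.8]

```text
t: 18.2
tcp_pos: [525.2, -335.7, 202.4]
orientation: [-3.141, -0.0, 1.345]
wrist_force: [0.3, -0.3, 1.2]
width: 0.801
grip_force: 0.0
```

Emit:
move_arm:
  rot:
    - [0, 0, 0]
    - [0, 0, 0]
    - [0, 0, 0]
    - [0, 0, 0]
    - [0, 0, 0]
    - [0, 0, 0]
    - [0, 0, 0]
    - [0, 0, 0]
    - [0, 0, 0]
    - [0, 0, 0]
  delta_pos:
    - [0.88, -0.12, 0]
    - [0.88, -0.12, 0]
    - [0.88, -0.12, 0]
    - [0.88, -0.12, 0]
    - [0.88, -0.12, 0]
    - [0.88, -0.12, 0]
    - [0.88, -0.12, 0]
    - [0.88, -0.12, 0]
    - [0.88, -0.12, 0]
    - [0.88, -0.12, 0]
  hand: [0.8, 0.8, 0.8, 0.8, 0.8, 0.8, 0.8, 0.8, 0.8, 0.8]

```text
t: 19.45
tcp_pos: [574.2, 196.5, 203.2]
orientation: [3.141, -0.0, 1.348]
wrist_force: [0.2, -0.4, 0.6]
width: 0.803
grip_force: 0.0
```

Emit:
move_arm:
  rot:
    - [0, 0, 0]
    - [0, 0, 0]
    - [0, 0, 0]
    - [0, 0, 0]
  delta_pos:
    - [0.88, -0.12, 0]
    - [0.84, -0.13, 0]
    - [0, 0, 0]
    - [0, 0, 0]
  hand: [0.8, 0.8, 0.8, 0.8]

```text
t: 19.95
tcp_pos: [582.5, 298.4, 202.6]
orientation: [-3.141, 0.0, 1.347]
wrist_force: [-0.4, -0.5, -0.6]
width: 0.801
grip_force: 0.0
```

Run:
```python
from h import *
st()
p,d,m=snap('wrist','w5.png'); P=cloud(m,d); Z=P[:,:,2]; hsv=cv2.cvtColor(p,cv2.COLOR_RGB2HSV)
n,l,s,c=cv2.connectedComponentsWithStats(((Z>56)&(Z<64)&(hsv[:,:,1]<70)).astype(np.uint8))
for i in range(1,n):
    if s[i,4]>200: print(c[i].round(0),s[i,4],cv2.minEnclosingCircle(P[l==i][:,:2].astype(np.float32)))
plan(585.5,297,-9.5,77)
```

```text
t19.9 [582.5 298.4 202.6] [-1.7999e+02  2.0000e-02  7.7160e+01] F [-0.4 -0.5 -0.6] T [-0.07 -0.08  0.04] g 0.0 w 0.801 j6 0.66
[299.  68.] 1727 ((585.0078125, 426.8642578125), 24.921337127685547)
[220. 133.] 1453 ((477.8125, 380.1781005859375), 24.779285430908203)
[326. 180.] 1258 ((585.8919067382812, 297.88482666015625), 24.761838912963867)
[250. 210.] 1010 ((484.4884033203125, 279.62457275390625), 24.753690719604492)
tot [-3.000e-03  5.000e-02  3.536e+00] rows 4 each [-0.001  0.013  0.884] turn tot 0.003 rows 1 each 0.003
```

Emit:
move_arm:
  rot:
    - [0, 0, 0]
    - [0, 0, 0]
    - [0, 0, 0]
    - [0, 0, 0]
    - [0, 0, 0]
    - [0, 0, 0]
    - [0, 0, 0]
  delta_pos:
    - [0.01, 0.05, 0]
    - [0, 0, 0.8]
    - [0, 0, 0.8]
    - [0, 0, 0.8]
    - [0, 0, 0.8]
    - [0, 0, 0.33]
    - [0, 0, 0]
  hand: [0.8, 0.8, 0.8, 0.8, 0.8, 0.8, 0.8]

```text
t: 20.88
tcp_pos: [585.7, 298.0, -9.7]
orientation: [-3.14, 0.001, 1.344]
wrist_force: [0.1, 0.4, 0.6]
width: 0.806
grip_force: 0.0
```

Emit:
move_arm:
  rot:
    - [0, 0, 0]
    - [0, 0, 0]
    - [0, 0, 0]
    - [0, 0, 0]
    - [0, 0, 0]
    - [0, 0, 0]
  delta_pos:
    - [0, 0, 0]
    - [0, 0, 0]
    - [0, 0, 0]
    - [0, 0, 0]
    - [0, 0, 0]
    - [0, 0, 0]
  hand: [0, 0, 0, 0, 0, 0]
  squeeze: 25

```text
t: 21.62
tcp_pos: [586.6, 298.9, -7.9]
orientation: [3.14, -0.001, 1.344]
wrist_force: [-1.8, -1.2, 9.3]
width: 0.542
grip_force: 25.0
```

Emit:
move_arm:
  rot:
    - [0, 0, 0]
    - [0, 0, 0]
    - [0, 0, 0]
    - [0, 0, 0]
    - [0, 0, 0]
    - [0, 0, 0]
    - [0, 0, 0]
  delta_pos:
    - [0, 0, -0.2]
    - [0, 0, -0.6]
    - [0, 0, -0.8]
    - [0, 0, -0.8]
    - [0, 0, -0.8]
    - [0, 0, -0.4]
    - [0, 0, 0]
  hand: [0, 0, 0, 0, 0, 0, 0]

```text
t: 22.5
tcp_pos: [586.7, 299.0, 209.2]
orientation: [3.139, -0.002, 1.344]
wrist_force: [-0.8, 0.1, -1.9]
width: 0.542
grip_force: 25.0
```

Run:
```python
from h import *
st(); plan(568.5,23,205,77)
```

```text
t22.5 [586.7 299.  209.2] [ 1.7983e+02 -1.4000e-01  7.7010e+01] F [-0.8  0.1 -1.9] T [-0.   -0.12 -0.01] g 25.0 w 0.542 j6 0.66
tot [-4.55   0.739  0.07 ] rows 6 each [-0.758  0.123  0.012] turn tot 0.000 rows 1 each 0.000
```

Emit:
move_arm:
  rot:
    - [0, 0, 0]
    - [0, 0, 0]
    - [0, 0, 0]
    - [0, 0, 0]
    - [0, 0, 0]
    - [0, 0, 0]
    - [0, 0, 0]
    - [0, 0, 0]
    - [0, 0, 0]
  delta_pos:
    - [-0.76, 0.12, 0]
    - [-0.76, 0.12, 0]
    - [-0.76, 0.12, 0]
    - [-0.76, 0.12, 0]
    - [-0.76, 0.12, 0]
    - [-0.75, 0.14, 0]
    - [0, 0, 0]
    - [0, 0, 0.4]
    - [0, 0, 0]
  hand: [0, 0, 0, 0, 0, 0, 0, 0, 0]

```text
t: 23.62
tcp_pos: [565.9, 23.1, 180.5]
orientation: [-3.137, 0.001, 1.344]
wrist_force: [-0.1, 0.6, -1.2]
width: 0.544
grip_force: 25.0
```

Run:
```python
from h import *
st(); plan(568.5,23,145,77)
```

```text
t23.6 [565.9  23.1 180.5] [-1.7976e+02  5.0000e-02  7.7020e+01] F [-0.1  0.6 -1.2] T [-0.03 -0.02 -0.  ] g 25.0 w 0.544 j6 0.23
tot [0.008 0.042 0.591] rows 1 each [0.008 0.042 0.591] turn tot 0.001 rows 1 each 0.001
```

Emit:
move_arm:
  rot:
    - [0, 0, 0]
    - [0, 0, 0]
    - [0, 0, 0]
    - [0, 0, 0]
  delta_pos:
    - [0.01, 0.03, 0]
    - [0, 0, 0.3]
    - [0, 0, 0.29]
    - [0, 0, 0]
  hand: [0, 0, 0, 0]

```text
t: 24.12
tcp_pos: [568.3, 22.8, 145.3]
orientation: [-3.138, 0.001, 1.344]
wrist_force: [-1.2, 0.7, -1.8]
width: 0.545
grip_force: 25.0
```

Emit:
move_arm:
  rot:
    - [0, 0, 0]
    - [0, 0, 0]
    - [0, 0, 0]
    - [0, 0, 0]
    - [0, 0, 0]
    - [0, 0, 0]
  delta_pos:
    - [0, 0, 0]
    - [0, 0, 0]
    - [0, 0, 0]
    - [0, 0, 0]
    - [0, 0, -0.5]
    - [0, 0, -0.5]
  hand: [0.8, 0.8, 0.8, 0.8, 0.8, 0.8]

```text
t: 24.88
tcp_pos: [569.4, 22.7, 208.0]
orientation: [-3.141, 0.0, 1.344]
wrist_force: [0.2, 0.0, 0.3]
width: 0.8
grip_force: 0.0
```

Run:
```python
from h import *
st(); p,d,m=snap('wrist','w6.png'); P=cloud(m,d)
plan(484.5,279.6,205,77)
```

```text
t24.9 [569.4  22.7 208. ] [-1.7997e+02  1.0000e-02  7.7000e+01] F [0.2 0.  0.3] T [-0.   -0.06 -0.03] g 0.0 w 0.8 j6 0.23
tot [ 3.845 -2.374  0.12 ] rows 5 each [ 0.769 -0.475  0.024] turn tot -0.000 rows 1 each -0.000
```

View pics/w6.png

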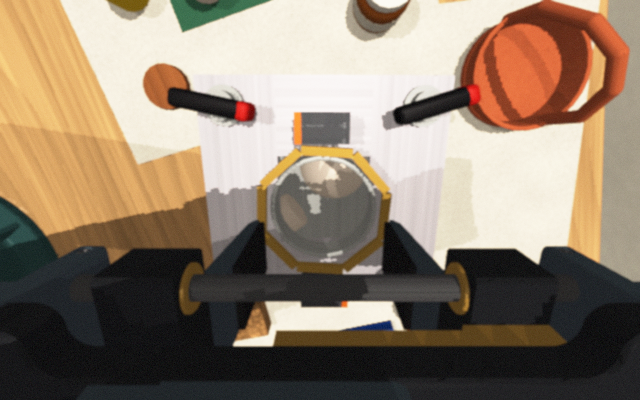

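The neck is clear and shows the dome at (325,208), so stone 1 is in. Next is the stone at (484.5,279.6).

Emit:
move_arm:
  rot:
    - [0, 0, 0]
    - [0, 0, 0]
    - [0, 0, 0]
    - [0, 0, 0]
    - [0, 0, 0]
    - [0, 0, 0]
    - [0, 0, 0]
  delta_pos:
    - [0.77, -0.47, 0.02]
    - [0.77, -0.47, 0.02]
    - [0.77, -0.47, 0.02]
    - [0.77, -0.47, 0.02]
    - [0.77, -0.48, 0.02]
    - [0, 0, 0]
    - [0, 0, 0]
  hand: [0.8, 0.8, 0.8, 0.8, 0.8, 0.8, 0.8]

```text
t: 25.8
tcp_pos: [483.5, 279.5, 201.3]
orientation: [3.142, 0.0, 1.345]
wrist_force: [0.0, 0.2, 0.5]
width: 0.8
grip_force: 0.0
```

```bash
cat >> h.py <<'E'
def stones():
    p,d,m=snap('wrist'); P=cloud(m,d); Z=P[:,:,2]; hsv=cv2.cvtColor(p,cv2.COLOR_RGB2HSV)
    n,l,s,c=cv2.connectedComponentsWithStats(((Z>56)&(Z<64)&(hsv[:,:,1]<70)).astype(np.uint8))
    for i in range(1,n):
        if s[i,4]>200: print(c[i].round(0),s[i,4],cv2.minEnclosingCircle(P[l==i][:,:2].astype(np.float32)))
E
python3 - <<'E'
from h import *
st(); stones(); plan(484.5,279.6,-9.5,77)
E
```

```text
t25.8 [483.5 279.5 201.3] [1.800e+02 1.000e-02 7.704e+01] F [0.  0.2 0.5] T [-0.02 -0.12 -0.02] g 0.0 w 0.8 j6 0.71
[386.  26.] 1945 ((584.7178344726562, 426.59161376953125), 24.991979598999023)
[298.  96.] 1614 ((477.5350646972656, 380.2035217285156), 24.81100082397461)
[324. 181.] 1282 ((483.77996826171875, 279.4532470703125), 24.823139190673828)
tot [0.012 0.01  3.514] rows 4 each [0.003 0.003 0.878] turn tot -0.001 rows 1 each -0.001
```

Emit:
move_arm:
  rot:
    - [0, 0, 0]
    - [0, 0, 0]
    - [0, 0, 0]
    - [0, 0, 0]
    - [0, 0, 0]
    - [0, 0, 0]
  delta_pos:
    - [0, 0, 0.8]
    - [0, 0, 0.8]
    - [0, 0, 0.8]
    - [0, 0, 0.8]
    - [0, 0, 0.3]
    - [0, 0, 0]
  hand: [0.8, 0.8, 0.8, 0.8, 0.8, 0.8]

```text
t: 26.6
tcp_pos: [483.6, 278.9, -8.9]
orientation: [-3.141, 0.001, 1.343]
wrist_force: [0.7, -0.4, 0.3]
width: 0.799
grip_force: 0.0
```

Emit:
move_arm:
  rot:
    - [0, 0, 0]
    - [0, 0, 0]
    - [0, 0, 0]
    - [0, 0, 0]
    - [0, 0, 0]
    - [0, 0, 0]
  delta_pos:
    - [0, 0, 0]
    - [0, 0, 0]
    - [0, 0, 0]
    - [0, 0, 0]
    - [0, 0, 0]
    - [0, 0, 0]
  hand: [0, 0, 0, 0, 0, 0]
  squeeze: 25

```text
t: 27.35
tcp_pos: [484.3, 280.0, -7.5]
orientation: [3.14, -0.001, 1.344]
wrist_force: [-1.8, -1.9, 10.8]
width: 0.545
grip_force: 25.0
```

Emit:
move_arm:
  rot:
    - [0, 0, 0]
    - [0, 0, 0]
    - [0, 0, 0]
    - [0, 0, 0]
    - [0, 0, 0]
    - [0, 0, 0]
    - [0, 0, 0]
  delta_pos:
    - [0, 0, -0.2]
    - [0, 0, -0.6]
    - [0, 0, -0.8]
    - [0, 0, -0.8]
    - [0, 0, -0.8]
    - [0, 0, -0.4]
    - [0, 0, 0]
  hand: [0, 0, 0, 0, 0, 0, 0]

```text
t: 28.22
tcp_pos: [484.4, 280.1, 209.6]
orientation: [3.139, -0.003, 1.344]
wrist_force: [1.2, 0.5, -2.5]
width: 0.541
grip_force: 25.0
```

Emit:
move_arm:
  rot:
    - [0, 0, 0]
    - [0, 0, 0]
    - [0, 0, 0]
    - [0, 0, 0]
    - [0, 0, 0]
    - [0, 0, 0]
    - [0, 0, 0]
    - [0, 0, 0]
  delta_pos:
    - [-0.64, 0.39, 0]
    - [-0.64, 0.39, 0]
    - [-0.64, 0.39, 0]
    - [-0.64, 0.39, 0]
    - [-0.64, 0.39, 0]
    - [-0.65, 0.38, 0]
    - [0, 0, 0]
    - [0, 0, 0]
  hand: [0, 0, 0, 0, 0, 0, 0, 0]

```text
t: 29.22
tcp_pos: [567.0, 23.4, 206.2]
orientation: [-3.14, 0.0, 1.344]
wrist_force: [0.7, 0.7, -1.8]
width: 0.547
grip_force: 25.0
```

Run:
```python
from h import *
st(); plan(568.5,23,145,77)
```

```text
t29.2 [567.   23.4 206.2] [-1.799e+02  1.000e-02  7.698e+01] F [ 0.7  0.7 -1.8] T [-0.08 -0.06  0.01] g 25.0 w 0.547 j6 0.23
tot [0.    0.026 1.02 ] rows 2 each [0.    0.013 0.51 ] turn tot -0.001 rows 1 each -0.001
```

Emit:
move_arm:
  rot:
    - [0, 0, 0]
    - [0, 0, 0]
    - [0, 0, 0]
    - [0, 0, 0]
  delta_pos:
    - [0, 0.02, 0.3]
    - [0, 0, 0.4]
    - [0, 0, 0.32]
    - [0, 0, 0]
  hand: [0, 0, 0, 0]

```text
t: 29.72
tcp_pos: [567.7, 23.3, 144.1]
orientation: [-3.138, 0.001, 1.345]
wrist_force: [-0.5, -0.2, -0.4]
width: 0.541
grip_force: 25.0
```

Emit:
move_arm:
  rot:
    - [0, 0, 0]
    - [0, 0, 0]
    - [0, 0, 0]
    - [0, 0, 0]
    - [0, 0, 0]
    - [0, 0, 0]
  delta_pos:
    - [0, 0, 0]
    - [0, 0, 0]
    - [0, 0, 0]
    - [0, 0, 0]
    - [0, 0, -0.5]
    - [0, 0, -0.5]
  hand: [0.8, 0.8, 0.8, 0.8, 0.8, 0.8]

```text
t: 30.48
tcp_pos: [568.8, 22.8, 206.8]
orientation: [-3.141, 0.0, 1.344]
wrist_force: [0.2, 0.8, 0.4]
width: 0.8
grip_force: 0.0
```

Emit:
move_arm:
  rot:
    - [0, 0, 0]
    - [0, 0, 0]
    - [0, 0, 0]
    - [0, 0, 0]
    - [0, 0, 0]
    - [0, 0, 0]
    - [0, 0, 0]
    - [0, 0, 0]
    - [0, 0, 0]
    - [0, 0, 0]
  delta_pos:
    - [0.68, -0.355, 0]
    - [0.68, -0.355, 0]
    - [0.68, -0.355, 0]
    - [0.68, -0.355, 0]
    - [0.68, -0.355, 0]
    - [0.68, -0.355, 0]
    - [0.68, -0.355, 0]
    - [0.69, -0.355, 0]
    - [0, 0, 0]
    - [0, 0, 0]
  hand: [0.8, 0.8, 0.8, 0.8, 0.8, 0.8, 0.8, 0.8, 0.8, 0.8]

```text
t: 31.72
tcp_pos: [476.4, 379.4, 206.0]
orientation: [-3.142, 0.0, 1.344]
wrist_force: [1.3, 0.3, -0.4]
width: 0.798
grip_force: 0.0
```

Run:
```python
from h import *
st(); stones(); plan(477.5,380.2,-9,77)
```

```text
t31.7 [476.4 379.4 206. ] [-1.800e+02  2.000e-02  7.703e+01] F [ 1.3  0.3 -0.4] T [ 0.01 -0.08  0.02] g 0.0 w 0.798 j6 0.86
[470.  26.] 1831 ((665.5333862304688, 506.48626708984375), 24.937795639038086)
[405. 120.] 1476 ((584.680908203125, 426.8638610839844), 24.905851364135742)
[324. 179.] 1248 ((477.4075927734375, 380.3443298339844), 24.87195587158203)
tot [0.022 0.01  3.584] rows 4 each [0.006 0.003 0.896] turn tot -0.001 rows 1 each -0.001
```

Emit:
move_arm:
  rot:
    - [0, 0, 0]
    - [0, 0, 0]
    - [0, 0, 0]
    - [0, 0, 0]
    - [0, 0, 0]
    - [0, 0, 0]
  delta_pos:
    - [0.02, 0.01, 0.8]
    - [0, 0, 0.8]
    - [0, 0, 0.8]
    - [0, 0, 0.8]
    - [0, 0, 0.37]
    - [0, 0, 0]
  hand: [0.8, 0.8, 0.8, 0.8, 0.8, 0.8]

```text
t: 32.52
tcp_pos: [477.1, 379.9, -8.7]
orientation: [-3.14, 0.001, 1.343]
wrist_force: [-0.2, -0.1, 0.2]
width: 0.799
grip_force: 0.0
```

Emit:
move_arm:
  rot:
    - [0, 0, 0]
    - [0, 0, 0]
    - [0, 0, 0]
    - [0, 0, 0]
    - [0, 0, 0]
    - [0, 0, 0]
  delta_pos:
    - [0, 0, 0]
    - [0, 0, 0]
    - [0, 0, 0]
    - [0, 0, 0]
    - [0, 0, 0]
    - [0, 0, 0]
  hand: [0, 0, 0, 0, 0, 0]
  squeeze: 25

```text
t: 33.28
tcp_pos: [478.1, 381.4, -6.7]
orientation: [3.14, -0.001, 1.344]
wrist_force: [-0.8, -2.1, 10.5]
width: 0.544
grip_force: 25.0
```

Emit:
move_arm:
  rot:
    - [0, 0, 0]
    - [0, 0, 0]
    - [0, 0, 0]
    - [0, 0, 0]
    - [0, 0, 0]
    - [0, 0, 0]
    - [0, 0, 0]
  delta_pos:
    - [0, 0, -0.2]
    - [0, 0, -0.6]
    - [0, 0, -0.8]
    - [0, 0, -0.8]
    - [0, 0, -0.8]
    - [0, 0, -0.4]
    - [0, 0, 0]
  hand: [0, 0, 0, 0, 0, 0, 0]

```text
t: 34.15
tcp_pos: [478.1, 381.4, 210.3]
orientation: [3.139, -0.003, 1.344]
wrist_force: [-0.7, -0.3, -3.4]
width: 0.542
grip_force: 25.0
```

Emit:
move_arm:
  rot:
    - [0, 0, 0]
    - [0, 0, 0]
    - [0, 0, 0]
    - [0, 0, 0]
    - [0, 0, 0]
    - [0, 0, 0]
    - [0, 0, 0]
    - [0, 0, 0]
    - [0, 0, 0]
    - [0, 0, 0]
  delta_pos:
    - [-0.68, 0.355, 0]
    - [-0.68, 0.355, 0]
    - [-0.68, 0.355, 0]
    - [-0.68, 0.355, 0]
    - [-0.68, 0.355, 0]
    - [-0.68, 0.355, 0]
    - [-0.68, 0.355, 0]
    - [-0.69, 0.355, 0]
    - [0, 0, 0]
    - [0, 0, 0]
  hand: [0, 0, 0, 0, 0, 0, 0, 0, 0, 0]

```text
t: 35.4
tcp_pos: [569.1, 24.0, 206.8]
orientation: [-3.14, 0.0, 1.343]
wrist_force: [0.0, 0.2, -1.6]
width: 0.547
grip_force: 25.0
```

Run:
```python
from h import *
st(); plan(568.5,23,145,77)
plan(584.8,426.7,205,cur=(568.7,23,205,77),per=52)
```

```text
t35.4 [569.1  24.  206.8] [-1.799e+02  1.000e-02  7.697e+01] F [ 0.   0.2 -1.6] T [-0.01 -0.09  0.05] g 25.0 w 0.547 j6 0.23
tot [-0.019 -0.005  1.03 ] rows 2 each [-0.009 -0.003  0.515] turn tot -0.001 rows 1 each -0.001
tot [ 6.616 -1.252 -0.   ] rows 8 each [ 0.827 -0.157 -0.   ]
```

Emit:
move_arm:
  rot:
    - [0, 0, 0]
    - [0, 0, 0]
    - [0, 0, 0]
    - [0, 0, 0]
  delta_pos:
    - [-0.02, 0, 0.3]
    - [0, 0, 0.4]
    - [0, 0, 0.32]
    - [0, 0, 0]
  hand: [0, 0, 0, 0]

```text
t: 35.9
tcp_pos: [568.2, 23.1, 144.7]
orientation: [-3.138, 0.001, 1.345]
wrist_force: [-0.5, -0.2, -1.6]
width: 0.545
grip_force: 25.0
```

Emit:
move_arm:
  rot:
    - [0, 0, 0]
    - [0, 0, 0]
    - [0, 0, 0]
    - [0, 0, 0]
    - [0, 0, 0]
    - [0, 0, 0]
  delta_pos:
    - [0, 0, 0]
    - [0, 0, 0]
    - [0, 0, 0]
    - [0, 0, 0]
    - [0, 0, -0.5]
    - [0, 0, -0.5]
  hand: [0.8, 0.8, 0.8, 0.8, 0.8, 0.8]

```text
t: 36.65
tcp_pos: [569.3, 22.7, 207.4]
orientation: [-3.141, 0.0, 1.344]
wrist_force: [0.6, 1.0, 0.5]
width: 0.799
grip_force: 0.0
```

Emit:
move_arm:
  rot:
    - [0, 0, 0]
    - [0, 0, 0]
    - [0, 0, 0]
    - [0, 0, 0]
    - [0, 0, 0]
    - [0, 0, 0]
    - [0, 0, 0]
    - [0, 0, 0]
    - [0, 0, 0]
    - [0, 0, 0]
  delta_pos:
    - [0.827, -0.157, 0]
    - [0.827, -0.157, 0]
    - [0.827, -0.157, 0]
    - [0.827, -0.157, 0]
    - [0.827, -0.157, 0]
    - [0.827, -0.157, 0]
    - [0.827, -0.157, 0]
    - [0.827, -0.157, 0]
    - [0, 0, 0]
    - [0, 0, 0]
  hand: [0.8, 0.8, 0.8, 0.8, 0.8, 0.8, 0.8, 0.8, 0.8, 0.8]

```text
t: 37.9
tcp_pos: [585.2, 426.1, 206.5]
orientation: [-3.141, 0.0, 1.344]
wrist_force: [0.5, 0.3, -0.4]
width: 0.795
grip_force: 0.0
```

Run:
```python
from h import *
st(); stones(); plan(584.8,426.8,-9,77)
```

```text
t37.9 [585.2 426.1 206.5] [-1.7998e+02  3.0000e-02  7.7020e+01] F [ 0.5  0.3 -0.4] T [-0.03 -0.1   0.03] g 0.0 w 0.795 j6 0.82
[377.  96.] 1544 ((665.9552001953125, 506.64642333984375), 24.840717315673828)
[323. 179.] 1242 ((584.921875, 427.1195373535156), 24.889850616455078)
tot [ 0.017 -0.013  3.594] rows 4 each [ 0.004 -0.003  0.898] turn tot -0.001 rows 1 each -0.001
```

Emit:
move_arm:
  rot:
    - [0, 0, 0]
    - [0, 0, 0]
    - [0, 0, 0]
    - [0, 0, 0]
    - [0, 0, 0]
    - [0, 0, 0]
  delta_pos:
    - [0.02, -0.01, 0.8]
    - [0, 0, 0.8]
    - [0, 0, 0.8]
    - [0, 0, 0.8]
    - [0, 0, 0.38]
    - [0, 0, 0]
  hand: [0.8, 0.8, 0.8, 0.8, 0.8, 0.8]

```text
t: 38.7
tcp_pos: [584.8, 426.8, -8.8]
orientation: [-3.14, 0.001, 1.343]
wrist_force: [-0.4, -0.6, 0.1]
width: 0.8
grip_force: 0.0
```

Emit:
move_arm:
  rot:
    - [0, 0, 0]
    - [0, 0, 0]
    - [0, 0, 0]
    - [0, 0, 0]
    - [0, 0, 0]
    - [0, 0, 0]
  delta_pos:
    - [0, 0, 0]
    - [0, 0, 0]
    - [0, 0, 0]
    - [0, 0, 0]
    - [0, 0, 0]
    - [0, 0, 0]
  hand: [0, 0, 0, 0, 0, 0]
  squeeze: 25

```text
t: 39.45
tcp_pos: [585.8, 428.3, -6.5]
orientation: [3.14, -0.001, 1.344]
wrist_force: [-1.0, -1.8, 8.6]
width: 0.544
grip_force: 25.0
```

Emit:
move_arm:
  rot:
    - [0, 0, 0]
    - [0, 0, 0]
    - [0, 0, 0]
    - [0, 0, 0]
    - [0, 0, 0]
    - [0, 0, 0]
    - [0, 0, 0]
  delta_pos:
    - [0, 0, -0.2]
    - [0, 0, -0.6]
    - [0, 0, -0.8]
    - [0, 0, -0.8]
    - [0, 0, -0.8]
    - [0, 0, -0.4]
    - [0, 0, 0]
  hand: [0, 0, 0, 0, 0, 0, 0]

```text
t: 40.33
tcp_pos: [585.6, 428.1, 209.4]
orientation: [3.14, -0.002, 1.344]
wrist_force: [0.5, -0.0, -1.2]
width: 0.543
grip_force: 25.0
```

Emit:
move_arm:
  rot:
    - [0, 0, 0]
    - [0, 0, 0]
    - [0, 0, 0]
    - [0, 0, 0]
    - [0, 0, 0]
    - [0, 0, 0]
    - [0, 0, 0]
    - [0, 0, 0]
    - [0, 0, 0]
    - [0, 0, 0]
  delta_pos:
    - [-0.827, 0.157, 0]
    - [-0.827, 0.157, 0]
    - [-0.827, 0.157, 0]
    - [-0.827, 0.157, 0]
    - [-0.827, 0.157, 0]
    - [-0.827, 0.157, 0]
    - [-0.827, 0.157, 0]
    - [-0.827, 0.157, 0]
    - [0, 0, 0]
    - [0, 0, 0]
  hand: [0, 0, 0, 0, 0, 0, 0, 0, 0, 0]

```text
t: 41.58
tcp_pos: [568.5, 24.1, 206.4]
orientation: [-3.139, 0.0, 1.343]
wrist_force: [0.1, 1.0, -2.2]
width: 0.542
grip_force: 25.0
```

Run:
```python
from h import *
st(); plan(568.5,23,145,77)
```

```text
t41.6 [568.5  24.1 206.4] [-1.7987e+02  2.0000e-02  7.6970e+01] F [ 0.1  1.  -2.2] T [ 0.05 -0.09  0.07] g 25.0 w 0.542 j6 0.23
tot [-0.019  0.005  1.023] rows 2 each [-0.009  0.002  0.511] turn tot -0.001 rows 1 each -0.001
```

Emit:
move_arm:
  rot:
    - [0, 0, 0]
    - [0, 0, 0]
    - [0, 0, 0]
    - [0, 0, 0]
  delta_pos:
    - [-0.02, 0, 0.3]
    - [0, 0, 0.4]
    - [0, 0, 0.32]
    - [0, 0, 0]
  hand: [0, 0, 0, 0]

```text
t: 42.08
tcp_pos: [567.7, 23.3, 144.6]
orientation: [-3.138, 0.001, 1.345]
wrist_force: [0.6, -0.6, -1.7]
width: 0.543
grip_force: 25.0
```

Emit:
move_arm:
  rot:
    - [0, 0, 0]
    - [0, 0, 0]
    - [0, 0, 0]
    - [0, 0, 0]
    - [0, 0, 0]
    - [0, 0, 0]
    - [0, 0, 0]
  delta_pos:
    - [0, 0, 0]
    - [0, 0, 0]
    - [0, 0, 0]
    - [0, 0, 0]
    - [0, 0, -0.5]
    - [0, 0, -0.7]
    - [0, 0, 0]
  hand: [0.8, 0.8, 0.8, 0.8, 0.8, 0.8, 0.8]

```text
t: 42.95
tcp_pos: [570.9, 22.8, 222.0]
orientation: [3.136, -0.001, 1.344]
wrist_force: [0.1, 0.5, -0.5]
width: 0.798
grip_force: 0.0
```

Run:
```python
from h import *
st(); p,d,m=snap('wrist','w7.png'); P=cloud(m,d)
cv2.imwrite('pics/w7c.png',cv2.resize(p[60:280,140:520,::-1],(760,440)))
Z=P[:,:,2]; Q=P[(Z>20)&(Z<135)][:]; 
for u,v in((325,180),(300,200),(350,200),(325,230),(280,210),(370,210)): print(u,v,P[v,u].round(0),p[v,u])
plan(670.7,86,200,3)
```

```text
t43.0 [570.9  22.8 222. ] [ 1.797e+02 -7.000e-02  7.700e+01] F [ 0.1  0.5 -0.5] T [-0.06 -0.1  -0.02] g 0.0 w 0.798 j6 0.23
325 180 [573.  21.  68.] [186 173 149]
300 200 [540.  10.  92.] [130 115 102]
350 200 [600. -30.   7.] [99 97 92]
325 230 [557. -48.  56.] [136 122 105]
280 210 [527.  20. 151.] [87 86 81]
370 210 [611.   8. 173.] [100  94  93]
tot [1.405 1.402 0.334] rows 3 each [0.468 0.467 0.111] turn tot 2.467 rows 8 each 0.308
```

View pics/w7c.png

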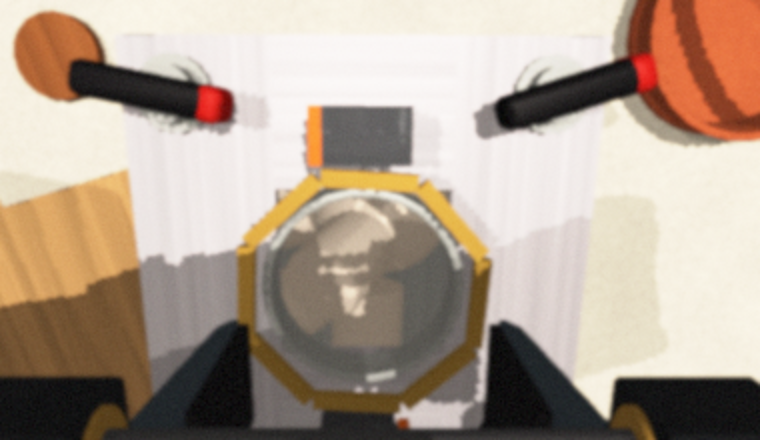

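The stones inside read at most z≈92, below the cover, and the neck is clear. Now the wing screws, starting with A.

Emit:
move_arm:
  rot:
    - [0, 0, 0]
    - [0, 0, 0]
    - [0, 0, 0]
    - [0, 0, -0.32]
    - [0, 0, -0.32]
    - [0, 0, -0.32]
    - [0, 0, -0.32]
    - [0, 0, -0.32]
  delta_pos:
    - [0.47, 0.47, 0.11]
    - [0.47, 0.47, 0.11]
    - [0.47, 0.46, 0.11]
    - [0, 0, 0]
    - [0, 0, 0]
    - [0, 0, 0]
    - [0, 0, 0]
    - [0, 0, 0]
  hand: [0.55, 0.55, 0.55, 0.55, 0.55, 0.55, 0.55, 0.55]

```text
t: 44.0
tcp_pos: [669.1, 86.3, 197.4]
orientation: [-3.14, -0.001, 2.187]
wrist_force: [-1.3, -0.6, -0.2]
width: 0.551
grip_force: 0.0
```

Emit:
move_arm:
  rot:
    - [0, 0, -0.32]
    - [0, 0, -0.32]
    - [0, 0, -0.32]
    - [0, 0, -0.32]
    - [0, 0, -0.32]
    - [0, 0, -0.33]
    - [0, 0, 0]
    - [0, 0, 0]
  delta_pos:
    - [0, 0, 0]
    - [0, 0, 0]
    - [0, 0, 0]
    - [0, 0, 0]
    - [0, 0, 0]
    - [0, 0, 0]
    - [0, 0, 0]
    - [0, 0, 0]
  hand: [0.55, 0.55, 0.55, 0.55, 0.55, 0.55, 0.55, 0.55]

```text
t: 45.0
tcp_pos: [669.5, 86.3, 198.2]
orientation: [-3.142, -0.001, -3.095]
wrist_force: [0.5, 0.3, -1.1]
width: 0.543
grip_force: 0.0
```

```bash
cat >> h.py <<'E'
def wing(f=None):
    p,d,m=snap('wrist',f); P=cloud(m,d); Z=P[:,:,2]; t=r.read_state()['tcp_pos']
    n,l,s,c=cv2.connectedComponentsWithStats(((Z>178)&(Z<195)).astype(np.uint8))
    for i in range(1,n):
        if s[i,4]>100:
            Q=P[l==i]; 
            if np.hypot(*(np.median(Q,0)-t)[:2])<60: print('wing z%.1f'%np.median(Q[:,2]),s[i,4],[np.round(a,1) for a in cv2.minAreaRect(Q[:,:2].astype(np.float32))],'bb',s[i,:4])
E
python3 - <<'E'
from h import *
st(); wing('w8.png'); plan(670.7,86,128.5,183)
E
```

```text
t45.0 [669.5  86.3 198.2] [-1.8000e+02 -5.0000e-02 -1.7732e+02] F [ 0.5  0.3 -1.1] T [ 0.11 -0.18  0.02] g 0.0 w 0.543 j6 -1.52
wing z188.6 1296 [array([670.7,  85.6]), array([59.6, 14.1]), np.float64(3.5)] bb [315 181  19  75]
tot [-0.018 -0.006  1.165] rows 2 each [-0.009 -0.003  0.583] turn tot -12.010 rows 36 each -0.334
```

Emit:
move_arm:
  rot:
    - [0, 0, -0.03]
    - [0, 0, 0]
    - [0, 0, 0]
    - [0, 0, 0]
    - [0, 0, 0]
    - [0, 0, 0]
    - [0, 0, 0]
    - [0, 0, 0]
    - [0, 0, 0]
    - [0, 0, 0]
  delta_pos:
    - [-0.02, 0.01, 0.4]
    - [0, 0, 0.5]
    - [0, 0, 0.26]
    - [0, 0, 0]
    - [0, 0, 0]
    - [0, 0, 0]
    - [0, 0, 0]
    - [0, 0, 0]
    - [0, 0, 0]
    - [0, 0, 0]
  hand: [0.55, 0.55, 0.55, 0, 0, 0, 0, 0, 0, 0]
  squeeze: 30

```text
t: 46.3
tcp_pos: [671.4, 87.1, 130.0]
orientation: [3.142, 0.001, -3.075]
wrist_force: [-0.5, -0.2, 6.3]
width: 0.152
grip_force: 30.0
```

```bash
python3 -c "
from h import *
st()"
```

```text
t46.3 [671.4  87.1 130. ] [ 1.8000e+02  5.0000e-02 -1.7619e+02] F [-0.5 -0.2  6.3] T [0.16 0.1  0.14] g 30.0 w 0.152 j6 -1.54
```

Emit:
move_arm:
  rot:
    - [0, 0, 0.34]
    - [0, 0, 0.34]
    - [0, 0, 0.34]
    - [0, 0, 0.34]
    - [0, 0, 0.34]
    - [0, 0, 0.34]
    - [0, 0, 0.34]
    - [0, 0, 0]
    - [0, 0, 0]
  delta_pos:
    - [0, 0, 0.007]
    - [0, 0, 0.007]
    - [0, 0, 0.007]
    - [0, 0, 0.007]
    - [0, 0, 0.007]
    - [0, 0, 0.007]
    - [0, 0, 0.007]
    - [0, 0, 0]
    - [0, 0, 0]
  hand: [0, 0, 0, 0, 0, 0, 0, 0, 0]

```text
t: 47.42
tcp_pos: [671.1, 86.6, 127.3]
orientation: [-3.141, 0.001, 1.962]
wrist_force: [-4.4, -3.7, 10.8]
width: 0.154
grip_force: 30.0
```

```bash
python3 -c "
from h import *
st()"
```

```text
t47.4 [671.1  86.6 127.3] [-1.7999e+02  4.0000e-02  1.1240e+02] F [-4.4 -3.7 10.8] T [-0.86  0.87 -0.06] g 30.0 w 0.154 j6 -0.3
```

Emit:
move_arm:
  rot:
    - [0, 0, 0]
    - [0, 0, 0]
    - [0, 0, 0]
    - [0, 0, 0]
    - [0, 0, 0]
    - [0, 0, 0]
    - [0, 0, 0]
    - [0, 0, 0]
  delta_pos:
    - [0, 0, 0]
    - [0, 0, 0]
    - [0, 0, 0]
    - [0, 0, 0]
    - [0, 0, -0.3]
    - [0, 0, -0.6]
    - [0, 0, -0.3]
    - [0, 0, 0]
  hand: [0.55, 0.55, 0.55, 0.55, 0.55, 0.55, 0.55, 0.55]

```text
t: 48.42
tcp_pos: [671.9, 87.1, 200.2]
orientation: [3.139, 0.001, 1.962]
wrist_force: [-0.6, 0.1, -0.4]
width: 0.55
grip_force: 0.0
```

```bash
python3 -c "
from h import *
st(); wing(); plan(466.9,-40.1,200,38.5,per=50)"
```

```text
t48.4 [671.9  87.1 200.2] [1.7984e+02 5.0000e-02 1.1240e+02] F [-0.6  0.1 -0.4] T [ 0.05 -0.16  0.04] g 0.0 w 0.55 j6 -0.3
wing z186.0 1226 [array([670.9,  86.2]), array([14. , 59.5]), np.float64(22.4)] bb [314 179  18  73]
tot [-0.662 -3.954 -0.023] rows 5 each [-0.132 -0.791 -0.005] turn tot 2.463 rows 8 each 0.308
```

Emit:
move_arm:
  rot:
    - [0, 0, 0]
    - [0, 0, 0]
    - [0, 0, 0]
    - [0, 0, 0]
    - [0, 0, 0]
    - [0, 0, 0]
  delta_pos:
    - [-0.13, -0.79, 0]
    - [-0.13, -0.79, 0]
    - [-0.13, -0.79, 0]
    - [-0.13, -0.79, 0]
    - [-0.13, -0.79, 0]
    - [0, 0, 0]
  hand: [0.55, 0.55, 0.55, 0.55, 0.55, 0.55]

```text
t: 49.22
tcp_pos: [463.9, -40.2, 197.1]
orientation: [-3.14, -0.001, 1.96]
wrist_force: [0.9, -0.2, -0.2]
width: 0.548
grip_force: 0.0
```

Emit:
move_arm:
  rot:
    - [0, 0, 0.31]
    - [0, 0, 0.31]
    - [0, 0, 0.31]
    - [0, 0, 0.31]
    - [0, 0, 0.31]
    - [0, 0, 0.31]
    - [0, 0, 0.3]
    - [0, 0, 0.3]
    - [0, 0, 0]
    - [0, 0, 0]
  delta_pos:
    - [0, 0, 0]
    - [0, 0, 0]
    - [0, 0, 0]
    - [0, 0, 0]
    - [0, 0, 0]
    - [0, 0, 0]
    - [0, 0, 0]
    - [0, 0, 0]
    - [0, 0, 0]
    - [0, 0, 0]
  hand: [0.55, 0.55, 0.55, 0.55, 0.55, 0.55, 0.55, 0.55, 0.55, 0.55]

```text
t: 50.48
tcp_pos: [466.8, -39.2, 198.0]
orientation: [-3.141, 0.0, 0.677]
wrist_force: [-0.4, -1.3, -0.2]
width: 0.551
grip_force: 0.0
```

```bash
python3 -c "
from h import *
st(); wing(); plan(466.9,-40.1,128.5,38.5,per=50)"
```

```text
t50.5 [466.8 -39.2 198. ] [-1.7997e+02  3.0000e-02  3.8810e+01] F [-0.4 -1.3 -0.2] T [-0.03 -0.05  0.03] g 0.0 w 0.551 j6 0.76
wing z189.0 1326 [array([467.2, -39.8]), array([59.6, 14.1]), np.float64(38.5)] bb [315 180  19  75]
tot [-0.008  0.012  1.16 ] rows 2 each [-0.004  0.006  0.58 ] turn tot 0.009 rows 1 each 0.009
```

Emit:
move_arm:
  rot:
    - [0, 0, 0.01]
    - [0, 0, 0]
    - [0, 0, 0]
    - [0, 0, 0]
    - [0, 0, 0]
    - [0, 0, 0]
    - [0, 0, 0]
    - [0, 0, 0]
    - [0, 0, 0]
    - [0, 0, 0]
  delta_pos:
    - [0, 0.01, 0.4]
    - [0, 0, 0.5]
    - [0, 0, 0.26]
    - [0, 0, 0]
    - [0, 0, 0]
    - [0, 0, 0]
    - [0, 0, 0]
    - [0, 0, 0]
    - [0, 0, 0]
    - [0, 0, 0]
  hand: [0.55, 0.55, 0.55, 0, 0, 0, 0, 0, 0, 0]
  squeeze: 30

```text
t: 51.78
tcp_pos: [467.1, -39.4, 129.4]
orientation: [-3.141, -0.0, 0.668]
wrist_force: [-3.8, 5.4, 8.7]
width: 0.151
grip_force: 30.0
```

Emit:
move_arm:
  rot:
    - [0, 0, 0.34]
    - [0, 0, 0.34]
    - [0, 0, 0.34]
    - [0, 0, 0.34]
    - [0, 0, 0.34]
    - [0, 0, 0.34]
    - [0, 0, 0.34]
    - [0, 0, 0]
    - [0, 0, 0]
  delta_pos:
    - [0, 0, 0.007]
    - [0, 0, 0.007]
    - [0, 0, 0.007]
    - [0, 0, 0.007]
    - [0, 0, 0.007]
    - [0, 0, 0.007]
    - [0, 0, 0.007]
    - [0, 0, 0]
    - [0, 0, 0]
  hand: [0, 0, 0, 0, 0, 0, 0, 0, 0]

```text
t: 52.9
tcp_pos: [467.0, -40.1, 126.3]
orientation: [3.141, -0.0, -0.577]
wrist_force: [-4.1, -2.9, 5.5]
width: 0.153
grip_force: 30.0
```

Emit:
move_arm:
  rot:
    - [0, 0, 0]
    - [0, 0, 0]
    - [0, 0, 0]
    - [0, 0, 0]
    - [0, 0, 0]
    - [0, 0, 0]
    - [0, 0, 0]
    - [0, 0, 0]
  delta_pos:
    - [0, 0, 0]
    - [0, 0, 0]
    - [0, 0, 0]
    - [0, 0, 0]
    - [0, 0, -0.3]
    - [0, 0, -0.6]
    - [0, 0, -0.3]
    - [0, 0, 0]
  hand: [0.55, 0.55, 0.55, 0.55, 0.55, 0.55, 0.55, 0.55]

```text
t: 53.9
tcp_pos: [468.0, -39.9, 198.9]
orientation: [-3.141, -0.002, -0.578]
wrist_force: [-0.6, -0.7, -1.4]
width: 0.549
grip_force: 0.0
```

```bash
python3 -c "
from h import *
st(); wing(); plan(632,-79,200,136.5,per=50)"
```

```text
t53.9 [468.  -39.9 198.9] [-1.7994e+02 -1.3000e-01 -3.3090e+01] F [-0.6 -0.7 -1.4] T [ 0.1   0.02 -0.04] g 0.0 w 0.549 j6 2.01
wing z185.9 1251 [array([467.7, -40.7]), array([14.1, 59.7]), np.float64(57.4)] bb [315 180  19  74]
tot [ 2.657 -0.952 -0.037] rows 4 each [ 0.664 -0.238 -0.009] turn tot -5.653 rows 17 each -0.333
```

Emit:
move_arm:
  rot:
    - [0, 0, 0]
    - [0, 0, 0]
    - [0, 0, 0]
    - [0, 0, 0]
    - [0, 0, -0.33]
    - [0, 0, -0.33]
    - [0, 0, -0.33]
    - [0, 0, -0.33]
    - [0, 0, -0.33]
    - [0, 0, -0.33]
  delta_pos:
    - [0.665, -0.24, 0]
    - [0.665, -0.24, 0]
    - [0.665, -0.24, 0]
    - [0.66, -0.24, 0]
    - [0, 0, 0]
    - [0, 0, 0]
    - [0, 0, 0]
    - [0, 0, 0]
    - [0, 0, 0]
    - [0, 0, 0]
  hand: [0.55, 0.55, 0.55, 0.55, 0.55, 0.55, 0.55, 0.55, 0.55, 0.55]

```text
t: 55.2
tcp_pos: [631.3, -78.4, 196.0]
orientation: [-3.14, 0.002, 0.465]
wrist_force: [0.1, 0.0, -1.0]
width: 0.549
grip_force: 0.0
```

Emit:
move_arm:
  rot:
    - [0, 0, -0.33]
    - [0, 0, -0.33]
    - [0, 0, -0.33]
    - [0, 0, -0.33]
    - [0, 0, -0.33]
    - [0, 0, -0.33]
    - [0, 0, -0.33]
    - [0, 0, -0.33]
    - [0, 0, -0.33]
    - [0, 0, -0.33]
  delta_pos:
    - [0, 0, 0]
    - [0, 0, 0]
    - [0, 0, 0]
    - [0, 0, 0]
    - [0, 0, 0]
    - [0, 0, 0]
    - [0, 0, 0]
    - [0, 0, 0]
    - [0, 0, 0]
    - [0, 0, 0]
  hand: [0.55, 0.55, 0.55, 0.55, 0.55, 0.55, 0.55, 0.55, 0.55, 0.55]

```text
t: 56.45
tcp_pos: [631.3, -78.4, 196.0]
orientation: [-3.14, -0.002, 2.193]
wrist_force: [0.5, -1.0, -0.5]
width: 0.55
grip_force: 0.0
```

Emit:
move_arm:
  rot:
    - [0, 0, -0.33]
    - [0, 0, -0.04]
    - [0, 0, 0]
    - [0, 0, 0]
  delta_pos:
    - [0, 0, 0]
    - [0, 0, 0]
    - [0, 0, 0]
    - [0, 0, 0]
  hand: [0.55, 0.55, 0.55, 0.55]

```text
t: 56.95
tcp_pos: [631.9, -78.5, 197.5]
orientation: [-3.141, -0.0, 2.378]
wrist_force: [-0.4, 0.7, 0.2]
width: 0.551
grip_force: 0.0
```

```bash
python3 -c "
from h import *
st(); wing(); plan(632,-79,128.5,136.5,per=50)"
```

```text
t57.0 [631.9 -78.5 197.5] [-1.7999e+02 -2.0000e-02  1.3627e+02] F [-0.4  0.7  0.2] T [ 0.03 -0.15 -0.05] g 0.0 w 0.551 j6 -0.97
wing z186.1 1336 [array([632. , -79.4]), array([14.6, 59.4]), np.float64(4.8)] bb [295 186  59  63]
tot [-0.006 -0.005  1.152] rows 2 each [-0.003 -0.003  0.576] turn tot -0.007 rows 1 each -0.007
```

```bash
python3 -c "
from h import *
p,d,m=snap('wrist','w9.png'); P=cloud(m,d);Z=P[:,:,2]
cv2.imwrite('pics/w9c.png',cv2.resize(p[60:300,130:530,::-1],(750,450)))
# plate plane fit
M=(Z>138)&(Z<150); Q=P[M]; A=np.c_[Q[:,:2]-[568.5,23],np.ones(len(Q))]; k=np.linalg.lstsq(A,Q[:,2],rcond=None)[0]; print(k,[ (k@[x-568.5,y-23,1]).round(1) for x,y in((670.9,86.2),(632,-79),(467.5,-40),(505.7,124.7))])
print('z by corner B', np.median(Q[np.hypot(Q[:,0]-632,Q[:,1]+79)<60][:,2]))
"
```

```text
[ 5.47131021e-04 -4.88848581e-05  1.44661527e+02] [np.float64(144.7), np.float64(144.7), np.float64(144.6), np.float64(144.6)]
z by corner B 144.6450336212828
```

View pics/w9c.png

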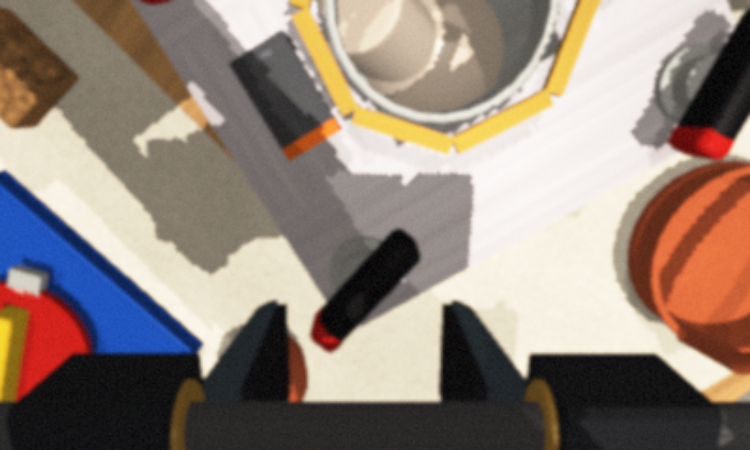

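Red end of wing B is at lower left, crop (325,335), so B now sits at −85°, about 42° tighter than at the start. I'll check D from the top camera.

```bash
python3 -c "
from h import *
def rect(P,M,n):
    k,l,s,c=cv2.connectedComponentsWithStats(M.astype(np.uint8))
    for i in range(1,k):
        if s[i,4]>60: Q=P[l==i]; print(n,len(Q),np.median(Q,0).round(1),[np.round(a,1) for a in cv2.minAreaRect(Q[:,:2].astype(np.float32))])
p,d,m=snap('top','t5.png'); P=cloud(m,d)
near=lambda P,x,y:np.hypot(P[:,:,0]-x,P[:,:,1]-y)<45
W=dict(A=(671,86),B=(632,-79),C=(467,-40),D=(506,125))
for k,(x,y) in W.items(): rect(P,near(P,x,y)&(P[:,:,2]>178)&(P[:,:,2]<195),'top5 '+k)
for f in('w7.png','w8.png','w6.png','w9.png'):
    q,d,m=load(f); P=cloud(m,d)
    for k,(x,y) in W.items(): rect(P,near(P,x,y)&(P[:,:,2]>178)&(P[:,:,2]<195),f+k)
cv2.imwrite('pics/t5c.png',cv2.resize(p[115:245,235:395,::-1],(736,598)))
"
```

```text
top5 A 137 [668.1  86.9 184.5] [array([669. ,  87.5]), array([14.1, 59.4]), np.float64(23.2)]
top5 D 144 [503.6 126.2 184.1] [array([503.8, 126.5]), array([14.3, 60.1]), np.float64(16.5)]
w7.pngA 1476 [670.   86.4 188.6] [array([670.4,  85.8]), array([60.2, 14.7]), np.float64(4.4)]
w7.pngD 1467 [507.1 124.3 188.4] [array([506.1, 124.4]), array([14.4, 59.4]), np.float64(65.6)]
w8.pngA 1296 [668.5  85.5 188.6] [array([670.7,  85.6]), array([59.6, 14.1]), np.float64(3.5)]
w8.pngB 1857 [631.3 -75.8 188.3] [array([632.7, -79.1]), array([14. , 61.2]), np.float64(48.5)]
w8.pngD 693 [527.2 115.1 188.3] [array([524.9, 115.7]), array([14.5, 19.8]), np.float64(67.3)]
w6.pngA 1681 [669.9  86.5 188.6] [array([670.4,  86.2]), array([59.7, 14.7]), np.float64(3.5)]
w6.pngD 1656 [507.1 124.3 188.5] [array([506.2, 124.6]), array([14.5, 59.5]), np.float64(65.1)]
w9.pngA 2087 [668.7  84.9 185.8] [array([670.5,  85.3]), array([14.7, 60.9]), np.float64(21.7)]
w9.pngB 1339 [630.5 -78.3 186.1] [array([631.8, -79.9]), array([15. , 60.3]), np.float64(5.4)]
w9.pngC 1350 [478.8 -47.1 185.8] [array([477.8, -47.8]), array([14.7, 35.6]), np.float64(56.6)]
```

D has also followed: it is at 106.5° now and was at 155°. The rigid plate drags the untouched screws along part of the way. I'll align to B at 95° and bring it to about 65°, its half-way mark.

Emit:
move_arm:
  rot:
    - [0, 0, 0.34]
    - [0, 0, 0.34]
    - [0, 0, 0.34]
    - [0, 0, 0.35]
    - [0, 0, 0]
    - [0, 0, 0]
  delta_pos:
    - [0, 0, 0]
    - [0, 0, 0]
    - [0, 0, 0]
    - [0, 0, 0]
    - [0, 0, 0]
    - [0, 0, 0]
  hand: [0.55, 0.55, 0.55, 0.55, 0.55, 0.55]

```text
t: 57.85
tcp_pos: [632.1, -78.5, 197.9]
orientation: [3.142, 0.0, 1.667]
wrist_force: [0.5, -0.1, -0.1]
width: 0.552
grip_force: 0.0
```

```bash
python3 -c "
from h import *
st(); wing(); plan(632,-79.3,126,95,per=50)"
```

```text
t57.9 [632.1 -78.5 197.9] [180.     0.    95.53] F [ 0.5 -0.1 -0.1] T [ 0.03 -0.1  -0.04] g 0.0 w 0.552 j6 -0.26
wing z186.2 1268 [array([632., -79.]), array([13.9, 59.3]), np.float64(5.2)] bb [315 180  18  73]
tot [-0.013 -0.003  1.198] rows 2 each [-0.006 -0.001  0.599] turn tot 0.016 rows 1 each 0.016
```

Emit:
move_arm:
  rot:
    - [0, 0, 0.01]
    - [0, 0, 0]
    - [0, 0, 0]
    - [0, 0, 0]
    - [0, 0, 0]
    - [0, 0, 0]
    - [0, 0, 0]
    - [0, 0, 0]
    - [0, 0, 0]
    - [0, 0, 0]
  delta_pos:
    - [-0.01, 0, 0.4]
    - [0, 0, 0.5]
    - [0, 0, 0.28]
    - [0, 0, 0]
    - [0, 0, 0]
    - [0, 0, 0]
    - [0, 0, 0]
    - [0, 0, 0]
    - [0, 0, 0]
    - [0, 0, 0]
  hand: [0.55, 0.55, 0.55, 0, 0, 0, 0, 0, 0, 0]
  squeeze: 30

```text
t: 59.15
tcp_pos: [632.2, -79.2, 127.8]
orientation: [3.141, 0.0, 1.658]
wrist_force: [-3.5, 0.3, 5.7]
width: 0.157
grip_force: 30.0
```

Emit:
move_arm:
  rot:
    - [0, 0, 0.33]
    - [0, 0, 0.33]
    - [0, 0, 0.33]
    - [0, 0, 0]
    - [0, 0, 0]
  delta_pos:
    - [0, 0, 0.007]
    - [0, 0, 0.007]
    - [0, 0, 0.007]
    - [0, 0, 0]
    - [0, 0, 0]
  hand: [0, 0, 0, 0, 0]

```text
t: 59.78
tcp_pos: [631.8, -79.2, 126.7]
orientation: [-3.141, 0.0, 1.14]
wrist_force: [-6.7, -0.5, 10.8]
width: 0.151
grip_force: 30.0
```

Emit:
move_arm:
  rot:
    - [0, 0, 0]
    - [0, 0, 0]
    - [0, 0, 0]
    - [0, 0, 0]
    - [0, 0, 0]
    - [0, 0, 0]
    - [0, 0, 0]
    - [0, 0, 0]
  delta_pos:
    - [0, 0, 0]
    - [0, 0, 0]
    - [0, 0, 0]
    - [0, 0, 0]
    - [0, 0, -0.3]
    - [0, 0, -0.6]
    - [0, 0, -0.3]
    - [0, 0, 0]
  hand: [0.55, 0.55, 0.55, 0.55, 0.55, 0.55, 0.55, 0.55]

```text
t: 60.78
tcp_pos: [633.0, -79.3, 199.5]
orientation: [3.139, -0.001, 1.14]
wrist_force: [0.4, -0.0, 0.3]
width: 0.553
grip_force: 0.0
```

```bash
cat >> h.py <<'E'
def wings(cam):
    p,d,m=snap(cam); P=cloud(m,d)
    for k,(x,y) in dict(A=(671,86),B=(632,-79),C=(467,-40),D=(506,125)).items():
        n,l,s,c=cv2.connectedComponentsWithStats(((np.hypot(P[:,:,0]-x,P[:,:,1]-y)<45)&(P[:,:,2]>172)&(P[:,:,2]<195)).astype(np.uint8))
        for i in range(1,n):
            if s[i,4]>60:
                Q=P[l==i]; a,b,t=cv2.minAreaRect(Q[:,:2].astype(np.float32)); print(cam,k,len(Q),'z%.1f'%np.median(Q[:,2]),np.round(a,1),np.round(b,1),'long axis %.1f'%(t+(90 if b[1]>b[0] else 0)))
E
python3 -c "
from h import *
st(); wings('wrist'); wings('top'); plan(506,124.6,200,107,per=50)"
```

```text
t60.8 [633.  -79.3 199.5] [ 1.7984e+02 -4.0000e-02  6.5300e+01] F [ 0.4 -0.   0.3] T [-0.08 -0.04  0.03] g 0.0 w 0.553 j6 0.27
wrist A 421 z184.1 [675.4  63. ] [10.7 22.6] long axis 149.0
wrist B 1241 z185.1 [631.8 -79. ] [60.1 14. ] long axis 64.7
wrist C 1196 z184.1 [468.  -40.6] [14.2 58.7] long axis 147.2
wrist D 2436 z185.1 [507.5 120.1] [14.6 53.7] long axis 107.0
top A 154 z183.6 [668.7  87.8] [14.4 60. ] long axis 111.2
top D 148 z184.4 [503.8 126.4] [14.1 60. ] long axis 106.9
tot [ 2.209 -3.321 -0.048] rows 5 each [ 0.442 -0.664 -0.01 ] turn tot -1.390 rows 5 each -0.278
```

Emit:
move_arm:
  rot:
    - [0, 0, 0]
    - [0, 0, 0]
    - [0, 0, 0]
    - [0, 0, 0]
    - [0, 0, 0]
    - [0, 0, 0]
  delta_pos:
    - [0.44, -0.665, 0]
    - [0.44, -0.665, 0]
    - [0.44, -0.665, 0]
    - [0.44, -0.665, 0]
    - [0.44, -0.66, 0]
    - [0, 0, 0]
  hand: [0.55, 0.55, 0.55, 0.55, 0.55, 0.55]

```text
t: 61.62
tcp_pos: [504.2, 125.7, 196.6]
orientation: [-3.14, 0.001, 1.143]
wrist_force: [-0.4, 0.5, 0.7]
width: 0.554
grip_force: 0.0
```

Emit:
move_arm:
  rot:
    - [0, 0, -0.28]
    - [0, 0, -0.28]
    - [0, 0, -0.28]
    - [0, 0, -0.28]
    - [0, 0, -0.27]
    - [0, 0, 0]
    - [0, 0, 0]
  delta_pos:
    - [0, 0, 0]
    - [0, 0, 0]
    - [0, 0, 0]
    - [0, 0, 0]
    - [0, 0, 0]
    - [0, 0, 0]
    - [0, 0, 0]
  hand: [0.55, 0.55, 0.55, 0.55, 0.55, 0.55, 0.55]

```text
t: 62.5
tcp_pos: [506.3, 123.7, 197.3]
orientation: [-3.141, -0.0, 1.864]
wrist_force: [0.4, 1.0, 0.1]
width: 0.548
grip_force: 0.0
```

```bash
python3 -c "
from h import *
st(); wing(); plan(506,124.6,126,107,per=50)"
```

```text
t62.5 [506.3 123.7 197.3] [-179.96   -0.    106.8 ] F [0.4 1.  0.1] T [ 0.01 -0.06  0.04] g 0.0 w 0.548 j6 -0.1
wing z186.3 1274 [array([505.5, 125.3]), array([13.8, 59.3]), np.float64(16.4)] bb [315 177  18  74]
tot [ 1.500e-02 -1.000e-03  1.191e+00] rows 2 each [ 0.007 -0.     0.595] turn tot -0.005 rows 1 each -0.005
```

Emit:
move_arm:
  rot:
    - [0, 0, 0.01]
    - [0, 0, 0]
    - [0, 0, 0]
    - [0, 0, 0]
    - [0, 0, 0]
    - [0, 0, 0]
    - [0, 0, 0]
    - [0, 0, 0]
    - [0, 0, 0]
    - [0, 0, 0]
  delta_pos:
    - [0.025, -0.01, 0.4]
    - [0, 0, 0.5]
    - [0, 0, 0.28]
    - [0, 0, 0]
    - [0, 0, 0]
    - [0, 0, 0]
    - [0, 0, 0]
    - [0, 0, 0]
    - [0, 0, 0]
    - [0, 0, 0]
  hand: [0.55, 0.55, 0.55, 0, 0, 0, 0, 0, 0, 0]
  squeeze: 30

```text
t: 63.8
tcp_pos: [505.6, 125.4, 127.6]
orientation: [3.141, 0.0, 1.862]
wrist_force: [-2.6, -0.7, 6.4]
width: 0.151
grip_force: 30.0
```

Emit:
move_arm:
  rot:
    - [0, 0, 0.26]
    - [0, 0, 0.26]
    - [0, 0, 0.25]
    - [0, 0, 0]
    - [0, 0, 0]
  delta_pos:
    - [0, 0, 0.007]
    - [0, 0, 0.007]
    - [0, 0, 0.007]
    - [0, 0, 0]
    - [0, 0, 0]
  hand: [0, 0, 0, 0, 0]

```text
t: 64.42
tcp_pos: [505.4, 125.3, 126.7]
orientation: [3.142, -0.0, 1.459]
wrist_force: [-5.9, -1.7, 14.9]
width: 0.153
grip_force: 30.0
```

Emit:
move_arm:
  rot:
    - [0, 0, 0]
    - [0, 0, 0]
    - [0, 0, 0]
    - [0, 0, 0]
    - [0, 0, 0]
    - [0, 0, 0]
    - [0, 0, 0]
    - [0, 0, 0]
  delta_pos:
    - [0, 0, 0]
    - [0, 0, 0]
    - [0, 0, 0]
    - [0, 0, 0]
    - [0, 0, -0.3]
    - [0, 0, -0.6]
    - [0, 0, -0.3]
    - [0, 0, 0]
  hand: [0.55, 0.55, 0.55, 0.55, 0.55, 0.55, 0.55, 0.55]

```text
t: 65.42
tcp_pos: [506.1, 125.4, 199.2]
orientation: [3.139, -0.001, 1.459]
wrist_force: [0.1, 0.1, -1.0]
width: 0.546
grip_force: 0.0
```

```bash
python3 -c "
from h import *
st(); wings('wrist'); wings('top'); plan(671,86.2,200,111.5,per=50)"
```

```text
t65.4 [506.1 125.4 199.2] [ 1.7985e+02 -5.0000e-02  8.3600e+01] F [ 0.1  0.1 -1. ] T [ 0.01 -0.07 -0.  ] g 0.0 w 0.546 j6 0.31
wrist A 1457 z185.0 [669.7  86.5] [14.3 59.8] long axis 112.2
wrist D 1285 z185.4 [505.4 125.3] [59.6 14. ] long axis 83.4
top A 154 z183.5 [669.1  87.6] [15.1 59.3] long axis 112.7
top B 151 z183.3 [630.1 -77.3] [59.7 14.3] long axis 65.4
top C 149 z183.7 [465.2 -38.8] [14.3 60.5] long axis 147.0
tot [-0.338  2.824 -0.048] rows 4 each [-0.084  0.706 -0.012] turn tot -0.930 rows 3 each -0.310
```

Round 1 is done, with all wings about 71° in. Round 2 starts with A.

Emit:
move_arm:
  rot:
    - [0, 0, 0]
    - [0, 0, 0]
    - [0, 0, 0]
    - [0, 0, 0]
    - [0, 0, -0.32]
    - [0, 0, -0.32]
    - [0, 0, -0.32]
    - [0, 0, 0]
    - [0, 0, 0]
  delta_pos:
    - [-0.085, 0.706, 0]
    - [-0.085, 0.706, 0]
    - [-0.085, 0.706, 0]
    - [-0.085, 0.706, 0]
    - [0, 0, 0]
    - [0, 0, 0]
    - [0, 0, 0]
    - [0, 0, 0]
    - [0, 0, 0]
  hand: [0.55, 0.55, 0.55, 0.55, 0.55, 0.55, 0.55, 0.55, 0.55]

```text
t: 66.65
tcp_pos: [671.0, 86.1, 196.9]
orientation: [-3.141, -0.0, 1.958]
wrist_force: [-0.8, 0.0, 0.9]
width: 0.553
grip_force: 0.0
```

```bash
python3 -c "
from h import *
st(); wing(); plan(670.8,86.2,125.5,112.4,per=50)"
```

```text
t66.7 [671.   86.1 196.9] [-1.7994e+02 -2.0000e-02  1.1218e+02] F [-0.8  0.   0.9] T [-0.03 -0.14 -0.  ] g 0.0 w 0.553 j6 -0.29
wing z185.5 1273 [array([670.2,  86.2]), array([13.9, 59.4]), np.float64(22.6)] bb [315 179  18  74]
tot [ 0.003 -0.004  1.194] rows 2 each [ 0.002 -0.002  0.597] turn tot -0.006 rows 1 each -0.006
```

Emit:
move_arm:
  rot:
    - [0, 0, -0.01]
    - [0, 0, 0]
    - [0, 0, 0]
    - [0, 0, 0]
    - [0, 0, 0]
    - [0, 0, 0]
    - [0, 0, 0]
    - [0, 0, 0]
    - [0, 0, 0]
    - [0, 0, 0]
  delta_pos:
    - [0, -0.01, 0.4]
    - [0, 0, 0.5]
    - [0, 0, 0.29]
    - [0, 0, 0]
    - [0, 0, 0]
    - [0, 0, 0]
    - [0, 0, 0]
    - [0, 0, 0]
    - [0, 0, 0]
    - [0, 0, 0]
  hand: [0.55, 0.55, 0.55, 0, 0, 0, 0, 0, 0, 0]
  squeeze: 30

```text
t: 67.95
tcp_pos: [671.4, 86.0, 127.1]
orientation: [3.141, 0.0, 1.967]
wrist_force: [-0.1, 0.4, 6.6]
width: 0.15
grip_force: 30.0
```

Emit:
move_arm:
  rot:
    - [0, 0, 0.33]
    - [0, 0, 0.33]
    - [0, 0, 0.33]
    - [0, 0, 0.33]
    - [0, 0, 0.33]
    - [0, 0, 0.33]
    - [0, 0, 0.3]
    - [0, 0, 0]
    - [0, 0, 0]
  delta_pos:
    - [0, 0, 0.008]
    - [0, 0, 0.008]
    - [0, 0, 0.008]
    - [0, 0, 0.008]
    - [0, 0, 0.008]
    - [0, 0, 0.008]
    - [0, 0, 0.004]
    - [0, 0, 0]
    - [0, 0, 0]
  hand: [0, 0, 0, 0, 0, 0, 0, 0, 0]

```text
t: 69.08
tcp_pos: [670.2, 86.2, 124.4]
orientation: [-3.14, 0.001, 0.773]
wrist_force: [-11.3, 1.9, 18.2]
width: 0.152
grip_force: 30.0
```

```bash
python3 -c "
from h import *
st()"
```

```text
t69.1 [670.2  86.2 124.4] [-1.7992e+02  6.0000e-02  4.4300e+01] F [-11.3   1.9  18.2] T [ 0.22  2.27 -0.03] g 30.0 w 0.152 j6 0.89
```

Emit:
move_arm:
  rot:
    - [0, 0, 0.1]
    - [0, 0, 0.1]
    - [0, 0, 0.05]
    - [0, 0, 0]
  delta_pos:
    - [0, 0, 0]
    - [0, 0, 0]
    - [0, 0, 0]
    - [0, 0, 0]
  hand: [0, 0, 0, 0]

```text
t: 69.58
tcp_pos: [670.2, 86.2, 124.2]
orientation: [-3.141, 0.001, 0.644]
wrist_force: [-10.0, 2.2, 16.2]
width: 0.156
grip_force: 30.7
```

```bash
python3 -c "
from h import *
st()"
```

```text
t69.6 [670.2  86.2 124.2] [-1.7996e+02  7.0000e-02  3.6880e+01] F [-10.    2.2  16.2] T [0.38 2.01 1.06] g 30.7 w 0.156 j6 1.02
```

Torque of 1.06 N m shows A is at its stop. Release it and move to C.

Emit:
move_arm:
  rot:
    - [0, 0, 0]
    - [0, 0, 0]
    - [0, 0, 0]
    - [0, 0, 0]
    - [0, 0, 0]
    - [0, 0, 0]
    - [0, 0, 0]
    - [0, 0, 0]
  delta_pos:
    - [0, 0, 0]
    - [0, 0, 0]
    - [0, 0, 0]
    - [0, 0, 0]
    - [0, 0, -0.3]
    - [0, 0, -0.6]
    - [0, 0, -0.3]
    - [0, 0, 0]
  hand: [0.55, 0.55, 0.55, 0.55, 0.55, 0.55, 0.55, 0.55]

```text
t: 70.58
tcp_pos: [671.7, 86.0, 197.0]
orientation: [3.14, -0.002, 0.642]
wrist_force: [-0.2, -1.2, 0.1]
width: 0.548
grip_force: 0.0
```

```bash
python3 -c "
from h import *
st(); wings('wrist'); wings('top'); plan(467.6,-40.4,200,147.2,per=50)"
```

```text
t70.6 [671.7  86.  197. ] [ 1.7992e+02 -1.4000e-01  3.6800e+01] F [-0.2 -1.2  0.1] T [-0.03 -0.03  0.02] g 0.0 w 0.548 j6 1.02
wrist A 1252 z182.7 [671.3  86.7] [59.4 14.3] long axis 40.2
top B 150 z182.4 [630.1 -77.5] [59.6 14.4] long axis 54.7
tot [-3.967 -0.34  -0.091] rows 5 each [-0.793 -0.068 -0.018] turn tot -3.680 rows 11 each -0.335
```

Emit:
move_arm:
  rot:
    - [0, 0, 0]
    - [0, 0, 0]
    - [0, 0, 0]
    - [0, 0, 0]
    - [0, 0, 0]
    - [0, 0, -0.34]
    - [0, 0, -0.34]
    - [0, 0, -0.34]
    - [0, 0, -0.34]
    - [0, 0, -0.34]
  delta_pos:
    - [-0.79, -0.07, 0]
    - [-0.79, -0.07, 0]
    - [-0.79, -0.07, 0]
    - [-0.79, -0.07, 0]
    - [-0.8, -0.07, 0]
    - [0, 0, 0]
    - [0, 0, 0]
    - [0, 0, 0]
    - [0, 0, 0]
    - [0, 0, 0]
  hand: [0.55, 0.55, 0.55, 0.55, 0.55, 0.55, 0.55, 0.55, 0.55, 0.55]

```text
t: 71.92
tcp_pos: [467.2, -39.6, 194.0]
orientation: [-3.14, -0.0, 1.538]
wrist_force: [0.3, 0.3, -0.3]
width: 0.549
grip_force: 0.0
```

Emit:
move_arm:
  rot:
    - [0, 0, -0.34]
    - [0, 0, -0.34]
    - [0, 0, -0.34]
    - [0, 0, -0.34]
    - [0, 0, -0.34]
    - [0, 0, -0.28]
    - [0, 0, 0]
    - [0, 0, 0]
  delta_pos:
    - [0, 0, 0]
    - [0, 0, 0]
    - [0, 0, 0]
    - [0, 0, 0]
    - [0, 0, 0]
    - [0, 0, 0]
    - [0, 0, 0]
    - [0, 0, 0]
  hand: [0.55, 0.55, 0.55, 0.55, 0.55, 0.55, 0.55, 0.55]

```text
t: 72.92
tcp_pos: [467.7, -39.6, 194.7]
orientation: [-3.141, -0.001, 2.566]
wrist_force: [-0.5, 0.5, -1.0]
width: 0.548
grip_force: 0.0
```

```bash
python3 -c "
from h import *
st(); wings('wrist'); plan(467.6,-40.4,125.5,147.2,per=50)"
```

```text
t72.9 [467.7 -39.6 194.7] [-1.7998e+02 -5.0000e-02  1.4701e+02] F [-0.5  0.5 -1. ] T [ 0.08 -0.1  -0.08] g 0.0 w 0.548 j6 -1.13
wrist C 1325 z186.0 [466.1 -40.9] [13.7 59.5] long axis 147.2
wrist D 1889 z184.2 [505.1 123.6] [60.9 14.6] long axis 69.9
tot [-0.005 -0.013  1.155] rows 2 each [-0.003 -0.007  0.577] turn tot -0.005 rows 1 each -0.005
```

Emit:
move_arm:
  rot:
    - [0, 0, 0]
    - [0, 0, 0]
    - [0, 0, 0]
    - [0, 0, 0]
    - [0, 0, 0]
    - [0, 0, 0]
    - [0, 0, 0]
    - [0, 0, 0]
    - [0, 0, 0]
    - [0, 0, 0]
  delta_pos:
    - [0, -0.02, 0.4]
    - [0, 0, 0.5]
    - [0, 0, 0.25]
    - [0, 0, 0]
    - [0, 0, 0]
    - [0, 0, 0]
    - [0, 0, 0]
    - [0, 0, 0]
    - [0, 0, 0]
    - [0, 0, 0]
  hand: [0.55, 0.55, 0.55, 0, 0, 0, 0, 0, 0, 0]
  squeeze: 30

```text
t: 74.22
tcp_pos: [467.9, -40.5, 126.8]
orientation: [3.141, 0.001, 2.569]
wrist_force: [0.2, 2.7, 6.5]
width: 0.155
grip_force: 30.0
```

Emit:
move_arm:
  rot:
    - [0, 0, 0.33]
    - [0, 0, 0.33]
    - [0, 0, 0.33]
    - [0, 0, 0.33]
    - [0, 0, 0.33]
    - [0, 0, 0.33]
    - [0, 0, 0.33]
    - [0, 0, 0.1]
    - [0, 0, 0.1]
    - [0, 0, 0]
  delta_pos:
    - [0, 0, 0.008]
    - [0, 0, 0.008]
    - [0, 0, 0.008]
    - [0, 0, 0.008]
    - [0, 0, 0.008]
    - [0, 0, 0.008]
    - [0, 0, 0.004]
    - [0, 0, 0]
    - [0, 0, 0]
    - [0, 0, 0]
  hand: [0, 0, 0, 0, 0, 0, 0, 0, 0, 0]

```text
t: 75.47
tcp_pos: [466.3, -41.1, 123.4]
orientation: [-3.139, 0.002, 1.256]
wrist_force: [-11.7, -4.1, 16.2]
width: 0.155
grip_force: 30.4
```

```bash
python3 -c "
from h import *
st()"
```

```text
t75.5 [466.3 -41.1 123.4] [-1.7987e+02  1.1000e-01  7.1980e+01] F [-11.7  -4.1  16.2] T [-0.72  2.22  0.95] g 30.4 w 0.155 j6 0.18
```

C is at its stop too. Release it and go on to B.

Emit:
move_arm:
  rot:
    - [0, 0, 0]
    - [0, 0, 0]
    - [0, 0, 0]
    - [0, 0, 0]
    - [0, 0, 0]
    - [0, 0, 0]
    - [0, 0, 0]
    - [0, 0, 0]
  delta_pos:
    - [0, 0, 0]
    - [0, 0, 0]
    - [0, 0, 0]
    - [0, 0, 0]
    - [0, 0, -0.3]
    - [0, 0, -0.6]
    - [0, 0, -0.3]
    - [0, 0, 0]
  hand: [0.55, 0.55, 0.55, 0.55, 0.55, 0.55, 0.55, 0.55]

```text
t: 76.47
tcp_pos: [468.1, -40.7, 196.1]
orientation: [3.139, -0.0, 1.255]
wrist_force: [0.2, 0.3, -0.5]
width: 0.548
grip_force: 0.0
```

```bash
python3 -c "
from h import *
st(); wings('wrist'); wings('top'); plan(632,-79.1,198,18,per=50)"
```

```text
t76.5 [468.1 -40.7 196.1] [ 1.7986e+02 -3.0000e-02  7.1900e+01] F [ 0.2  0.3 -0.5] T [ 0.01 -0.09 -0.06] g 0.0 w 0.548 j6 0.18
wrist B 1841 z182.5 [630.7 -79. ] [59.6 14.8] long axis 21.2
wrist C 1271 z182.8 [466.6 -40.1] [59.4 14.4] long axis 74.6
wrist D 326 z181.2 [485.4 107.7] [ 8.6 17.7] long axis 168.0
top A 139 z181.1 [668.7  87.3] [60.  14.6] long axis 41.2
top B 143 z180.9 [630.2 -77.7] [59.9 14.5] long axis 21.5
top D 139 z180.8 [503.3 126.3] [59.2 13.8] long axis 32.5
tot [ 0.243  2.813 -0.06 ] rows 4 each [ 0.061  0.703 -0.015] turn tot 1.797 rows 6 each 0.299
```

Emit:
move_arm:
  rot:
    - [0, 0, 0]
    - [0, 0, 0]
    - [0, 0, 0]
    - [0, 0, 0]
    - [0, 0, 0.34]
    - [0, 0, 0.34]
    - [0, 0, 0.34]
    - [0, 0, 0.34]
    - [0, 0, 0.33]
    - [0, 0, 0]
  delta_pos:
    - [0.06, 0.703, 0]
    - [0.06, 0.703, 0]
    - [0.06, 0.703, 0]
    - [0.06, 0.703, 0]
    - [0, 0, 0]
    - [0, 0, 0]
    - [0, 0, 0]
    - [0, 0, 0]
    - [0, 0, 0]
    - [0, 0, 0]
  hand: [0.55, 0.55, 0.55, 0.55, 0.55, 0.55, 0.55, 0.55, 0.55, 0.55]

```text
t: 77.82
tcp_pos: [631.6, -79.3, 193.6]
orientation: [-3.141, 0.002, 0.371]
wrist_force: [0.4, -0.5, -0.3]
width: 0.549
grip_force: 0.0
```

```bash
python3 -c "
from h import *
st(); wings('wrist'); plan(632,-79.1,123,21.3,per=50)"
```

```text
t77.8 [631.6 -79.3 193.6] [-1.7994e+02  1.0000e-01  2.1260e+01] F [ 0.4 -0.5 -0.3] T [-0.   -0.02 -0.02] g 0.0 w 0.549 j6 1.04
wrist A 2368 z182.3 [670.8  85.1] [59.6 14.5] long axis 40.6
wrist B 1287 z182.9 [632.2 -78.6] [59.8 13.9] long axis 21.5
wrist D 965 z181.4 [518.3 132.1] [31.2 14.9] long axis 33.5
tot [ 6.000e-03 -1.000e-03  1.181e+00] rows 2 each [ 0.003 -0.     0.591] turn tot 0.004 rows 1 each 0.004
```

Emit:
move_arm:
  rot:
    - [0, 0, 0]
    - [0, 0, 0]
    - [0, 0, 0]
    - [0, 0, 0]
    - [0, 0, 0]
    - [0, 0, 0]
    - [0, 0, 0]
    - [0, 0, 0]
    - [0, 0, 0]
    - [0, 0, 0]
  delta_pos:
    - [0.01, 0, 0.4]
    - [0, 0, 0.5]
    - [0, 0, 0.27]
    - [0, 0, 0]
    - [0, 0, 0]
    - [0, 0, 0]
    - [0, 0, 0]
    - [0, 0, 0]
    - [0, 0, 0]
    - [0, 0, 0]
  hand: [0.55, 0.55, 0.55, 0, 0, 0, 0, 0, 0, 0]
  squeeze: 30

```text
t: 79.12
tcp_pos: [632.9, -78.4, 125.7]
orientation: [-3.141, -0.001, 0.37]
wrist_force: [-2.7, 7.2, 6.3]
width: 0.153
grip_force: 30.0
```

Emit:
move_arm:
  rot:
    - [0, 0, 0.31]
    - [0, 0, 0.31]
    - [0, 0, 0.31]
    - [0, 0, 0.1]
    - [0, 0, 0.07]
    - [0, 0, 0]
  delta_pos:
    - [0, 0, 0.007]
    - [0, 0, 0.007]
    - [0, 0, 0.007]
    - [0, 0, 0]
    - [0, 0, 0]
    - [0, 0, 0]
  hand: [0, 0, 0, 0, 0, 0]

```text
t: 79.88
tcp_pos: [632.9, -78.8, 124.7]
orientation: [3.142, -0.0, -0.204]
wrist_force: [-4.0, 3.6, 9.9]
width: 0.163
grip_force: 31.4
```

```bash
python3 -c "
from h import *
st()"
```

```text
t79.9 [632.9 -78.8 124.7] [ 1.800e+02 -2.000e-02 -1.172e+01] F [-4.   3.6  9.9] T [0.76 0.91 1.17] g 31.4 w 0.163 j6 1.61
```

Emit:
move_arm:
  rot:
    - [0, 0, 0]
    - [0, 0, 0]
    - [0, 0, 0]
    - [0, 0, 0]
    - [0, 0, 0]
    - [0, 0, 0]
    - [0, 0, 0]
    - [0, 0, 0]
  delta_pos:
    - [0, 0, 0]
    - [0, 0, 0]
    - [0, 0, 0]
    - [0, 0, 0]
    - [0, 0, -0.3]
    - [0, 0, -0.6]
    - [0, 0, -0.3]
    - [0, 0, 0]
  hand: [0.55, 0.55, 0.55, 0.55, 0.55, 0.55, 0.55, 0.55]

```text
t: 80.88
tcp_pos: [633.6, -79.3, 197.3]
orientation: [-3.141, -0.003, -0.206]
wrist_force: [-0.1, -0.6, 0.2]
width: 0.555
grip_force: 0.0
```

```bash
python3 -c "
from h import *
st(); wings('wrist'); wings('top'); plan(505.8,125,196,33,per=50)"
```

```text
t80.9 [633.6 -79.3 197.3] [-1.7999e+02 -1.6000e-01 -1.1800e+01] F [-0.1 -0.6  0.2] T [ 0.04  0.02 -0.04] g 0.0 w 0.555 j6 1.62
wrist A 1738 z181.9 [670.9  85.7] [60.1 15.3] long axis 40.3
wrist B 1241 z181.9 [632.6 -79.1] [14.4 59.9] long axis 174.6
top A 141 z180.6 [669.1  87.5] [60.1 15. ] long axis 41.0
top D 140 z181.6 [503.3 126.3] [59.2 13.8] long axis 32.4
tot [-2.759 -2.898 -0.017] rows 5 each [-0.552 -0.58  -0.003] turn tot -1.493 rows 5 each -0.299
```

Emit:
move_arm:
  rot:
    - [0, 0, 0]
    - [0, 0, 0]
    - [0, 0, 0]
    - [0, 0, 0]
    - [0, 0, 0]
    - [0, 0, -0.3]
    - [0, 0, -0.3]
    - [0, 0, -0.3]
    - [0, 0, -0.3]
    - [0, 0, -0.29]
  delta_pos:
    - [-0.552, -0.58, 0]
    - [-0.552, -0.58, 0]
    - [-0.552, -0.58, 0]
    - [-0.552, -0.58, 0]
    - [-0.552, -0.58, 0]
    - [0, 0, 0]
    - [0, 0, 0]
    - [0, 0, 0]
    - [0, 0, 0]
    - [0, 0, 0]
  hand: [0.55, 0.55, 0.55, 0.55, 0.55, 0.55, 0.55, 0.55, 0.55, 0.55]

```text
t: 82.22
tcp_pos: [505.4, 124.9, 194.3]
orientation: [-3.141, 0.002, 0.579]
wrist_force: [-0.6, 0.1, -0.2]
width: 0.55
grip_force: 0.0
```

Emit:
move_arm:
  rot:
    - [0, 0, 0]
    - [0, 0, 0]
  delta_pos:
    - [0, 0, 0]
    - [0, 0, 0]
  hand: [0.55, 0.55]

```text
t: 82.48
tcp_pos: [505.9, 125.0, 195.0]
orientation: [-3.141, 0.001, 0.571]
wrist_force: [-0.1, 0.7, -0.3]
width: 0.552
grip_force: 0.0
```

```bash
python3 -c "
from h import *
st(); wings('wrist'); plan(505.8,125,123,33,per=50)"
```

```text
t82.5 [505.9 125.  195. ] [-1.7998e+02  5.0000e-02  3.2710e+01] F [-0.1  0.7 -0.3] T [ 0.   -0.03 -0.05] g 0.0 w 0.552 j6 1.2
wrist A 2501 z182.2 [670.1  86.6] [60.3 14.9] long axis 40.8
wrist B 1620 z180.7 [630.5 -77.9] [16.8 58.4] long axis 176.0
wrist D 1269 z182.8 [505.9 125.1] [59.3 14. ] long axis 32.3
tot [-0.002 -0.002  1.203] rows 2 each [-0.001 -0.001  0.601] turn tot -0.009 rows 1 each -0.009
```

Emit:
move_arm:
  rot:
    - [0, 0, 0]
    - [0, 0, 0]
    - [0, 0, 0]
    - [0, 0, 0]
    - [0, 0, 0]
    - [0, 0, 0]
    - [0, 0, 0]
    - [0, 0, 0]
    - [0, 0, 0]
    - [0, 0, 0]
  delta_pos:
    - [0, 0, 0.4]
    - [0, 0, 0.5]
    - [0, 0, 0.29]
    - [0, 0, 0]
    - [0, 0, 0]
    - [0, 0, 0]
    - [0, 0, 0]
    - [0, 0, 0]
    - [0, 0, 0]
    - [0, 0, 0]
  hand: [0.55, 0.55, 0.55, 0, 0, 0, 0, 0, 0, 0]
  squeeze: 30

```text
t: 83.78
tcp_pos: [506.1, 126.0, 125.0]
orientation: [-3.14, -0.001, 0.573]
wrist_force: [-5.2, 9.2, 6.6]
width: 0.152
grip_force: 30.0
```

Emit:
move_arm:
  rot:
    - [0, 0, 0.3]
    - [0, 0, 0.3]
    - [0, 0, 0.13]
    - [0, 0, 0.1]
    - [0, 0, 0]
    - [0, 0, 0]
  delta_pos:
    - [0, 0, 0.007]
    - [0, 0, 0.007]
    - [0, 0, 0]
    - [0, 0, 0]
    - [0, 0, 0]
    - [0, 0, 0]
  hand: [0, 0, 0, 0, 0, 0]

```text
t: 84.52
tcp_pos: [506.1, 125.7, 124.2]
orientation: [-3.141, -0.0, 0.141]
wrist_force: [-5.3, 6.1, 8.8]
width: 0.156
grip_force: 30.6
```

```bash
python3 -c "
from h import *
st()"
```

```text
t84.5 [506.1 125.7 124.2] [-179.96   -0.      8.08] F [-5.3  6.1  8.8] T [1.23 1.26 1.09] g 30.6 w 0.156 j6 1.63
```

Emit:
move_arm:
  rot:
    - [0, 0, 0]
    - [0, 0, 0]
    - [0, 0, 0]
    - [0, 0, 0]
    - [0, 0, 0]
    - [0, 0, 0]
    - [0, 0, 0]
    - [0, 0, 0]
  delta_pos:
    - [0, 0, 0]
    - [0, 0, 0]
    - [0, 0, 0]
    - [0, 0, 0]
    - [0, 0, -0.3]
    - [0, 0, -0.6]
    - [0, 0, -0.8]
    - [0, 0, -0.4]
  hand: [0.55, 0.55, 0.55, 0.55, 0.55, 0.55, 0.55, 0.55]

```text
t: 85.52
tcp_pos: [507.2, 125.2, 253.3]
orientation: [-3.141, -0.004, 0.14]
wrist_force: [-1.0, -0.1, -1.0]
width: 0.553
grip_force: 0.0
```

Emit:
move_arm:
  rot:
    - [0, 0, 0]
    - [0, 0, 0]
    - [0, 0, 0]
    - [0, 0, 0]
    - [0, 0, 0]
    - [0, 0, 0]
    - [0, 0, 0]
  delta_pos:
    - [0, -0.9, 0]
    - [0, -0.9, 0]
    - [0, -0.9, 0]
    - [0, -0.9, 0]
    - [0, -0.9, 0]
    - [0, 0, 0]
    - [0, 0, 0]
  hand: [0.55, 0.55, 0.55, 0.55, 0.55, 0.55, 0.55]

```text
t: 86.4
tcp_pos: [468.6, 392.2, 250.1]
orientation: [3.142, -0.0, 0.14]
wrist_force: [0.5, 0.3, -0.0]
width: 0.551
grip_force: 0.0
```

```bash
python3 -c "
from h import *
st(); wings('top'); p,d,m=snap('top','tf.png'); P=cloud(m,d); Z=P[:,:,2]
M=(Z>134)&(Z<146)&(np.hypot(P[:,:,0]-568,P[:,:,1]-23)<150); Q=P[M]; k=np.linalg.lstsq(np.c_[Q[:,:2]-[568.5,23],np.ones(len(Q))],Q[:,2],rcond=None)[0]; print(k)"
```

```text
t86.4 [468.6 392.2 250.1] [ 1.80e+02 -2.00e-02  8.03e+00] F [ 0.5  0.3 -0. ] T [ 0.06 -0.01  0.  ] g 0.0 w 0.551 j6 2.09
top A 141 z180.9 [669.   87.9] [60.9 14.5] long axis 40.9
top B 143 z180.6 [629.5 -77.4] [14.7 59.4] long axis 174.0
top C 143 z180.9 [465.  -38.9] [59.9 14.2] long axis 74.5
top D 139 z180.9 [503.3 126.6] [59.1 14. ] long axis 11.9
[ 4.07182756e-05 -2.82577045e-04  1.39474690e+02]
```

View pics/tf.png

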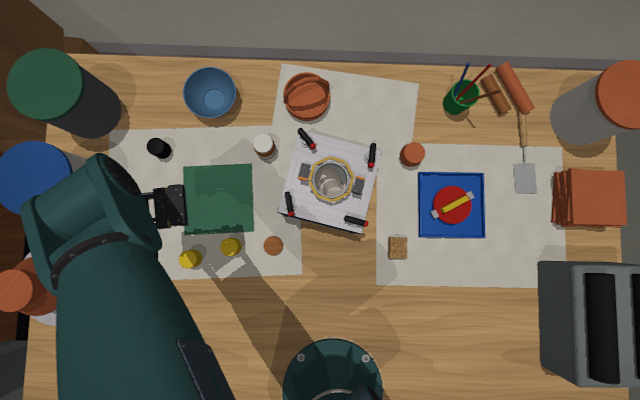

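The final view shows all four screws home (41°, 174°, 74.5° and 12°) and the cover flat. The mat at (218,198) is empty, the cap sits centred in the tray at (452,205), and the bystanders are where they were.

```bash
python3 -c "
from bench import workorder
print(workorder.close_job())"
```

```text
the job is handed in; nothing more can be done
None
```

The job is handed in: the cap lies grip up mid-tray, all four white stones are in the jar, and all four wing screws are fully home after two diagonal rounds with the cover flat; tightening one diagonal pair also dragged the other pair's screws partway.

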